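Get the dog's dinner ready: empty the bowl, refill it and dress it with oil

ROBOT

A 6-joint arm with a two-finger parallel gripper is mounted at the origin on the work surface. World frame = base frame: x ahead of the robot, y to its left, z up, the work surface at z = 0. Lengths are in m, angles in degrees, forces in N, time in s.
With the tool pointing down it reaches from about 0.375 to 0.9 m from the base axis. Payload 3.1 kg.
Tool frame: the origin (TCP) lies between the finger pads; the fingertips stand bot.tip_extent ahead of it and the grasp point (between the pads) lies 2 mm behind it (bot.tip_extent is the distance from the TCP to the fingertips, in m); z points along the fingers, y is the direction in which the jaws open and shut (so a half turn about z gives the same grasp; the last joint's range is limited). The gripper opens to 87 mm and grips with 3 to 60 N. Pads are 19 mm wide; open, the fingers measure 117 mm over their backs; the gripper's body (75 mm by 190 mm) begins 51 mm behind the grasp point.
Start: joints at [-82.936, 30.224, 82.088, -0, 67.689, -10.227], TCP at [0.186, -0.597, 0.24] pointing down, gripper open.
Joint ranges: [-176.69, 176.69], [-43.24, 126.21], [12.49, 139.97], [-82, 262], [0, 151.66], [-163.58, 163.58]. Speed limits (degrees/s): [159.86, 159.86, 180, 180, 180, 180].

INTERFACE

Orientations are given as a 3x3 rotation matrix whose columns are the frame's x, y, z axes.
In Python, from rig import bot, imaging, recognise, masks_of, mark_of gives the robot as it stands.
- The arm moves only by the tool send_rows, never from a script. Its argument "plan" is a list that holds one entry, the list of rows, each a list of 5 numbers: the shift along the world's x, y, z normalised to -1 to 1, where 1 is 0.03 m, then the turn about the world's z normalised to -1 to 1, where 1 is 0.1 rad, then the closure, from -1 (fully open) to 1 (shut). A call has 1 to 20 rows; each row shifts and turns the commanded pose from where the row before left it; what a row does not reach is not made up. A row lasts 1/10 s, in which the tool goes at most 50 mm and 8.59 degrees, less where a joint would pass 70% of its speed; a pose out of reach is approached as far as the arm can. A call with a number of a shift or a turn outside -1 to 1 is refused whole. A call with a gripper value outside its range is refused whole. The fingers move at their own pace and stop on an object; the grip force is fixed at half the most. Time passes only in rows, so rows that do not move let the fingers close. It gives the time, the measured TCP pose, the force and the opening at its end, in the units of the state.
- bot.read_state(): the state, without advancing time (a new reading comes with each control period).
- imaging.capture(name): name is "scene" or "top" or "wrist"; returns a dict with "img" (420x560x3 uint8, blue, green, red), "mtx" (3x3 intrinsics, pixels), "pose" (4x4, takes a point from camera to world coordinates); the wrist camera has in their place "T_tool_cam" (4x4, takes a point from camera to tool coordinates, whose origin is the TCP and whose axes are the flange's). Camera axes: x right, y down, z forward; pixel columns grow to the right and rows downward; lengths in m; the calibration is good to about 2 mm. A picture is of the moment at which its call begins: read the wrist's pose just before it. There is no depth.
- bot.hand_in(): hands the job in, once; it reports no verdict.
Trained networks look in the newest picture that a camera, given by its name, has taken for a name from the list of things; names that differ only in an ending like _2 or _b are one class to them, and where a whole thing is asked for, a point or a joint stands for the part that bears it (a point fixed in the world has none). Each returns a list of dicts, best first, with "conf" (0 to 1); they miss things now and then, are a little off and sometimes report something else, mostly with a low value. They report only what shows in the picture. A call takes as long as a camera call. They do not tell look-alikes from the thing itself.
- recognise(camera, target): "at" ([x, y, z] in m, in world coordinates, good to about 4 mm: the middle of the surface that is visible of it).
- masks_of(camera, target): "region" (420x560 bool, what is visible of it).
- mark_of(camera, target): "at" ([x, y, z] in m, in world coordinates, good to about 4 mm: a listed point, or the origin of a listed thing).
The state is a dict: "time_s": time; "joint_positions": joint angles; "qvel": joint speeds; "tau": joint torques, N m; "position": TCP position; "tcp_rot": TCP orientation; "force": force on the tool from outside, world axes, zero at the start; "moment": the same for the moment, N m; "opening": opening from 0.0 (shut) to 1.0 (fully open).
Only numpy, scipy, OpenCV 4.12 (cv2) and the standard library are available. Lean on these libraries where they do the work, as an engineer would, in place of code of your own. Each camera call takes 0.05 s, during which the arm holds its last target.

TASK

Get the dog's dinner ready: tip the dark leftover biscuits out of the bowl into the green scraps tub and stand the bowl upright on the counter again, then put all the golden fresh biscuits from the board into it. With the filled bowl standing on the counter under the spout of the oil pump, press the pump fully down and let it come back up, then leave the bowl standing fully on the feeding mat, without knocking over or shoving away the other things on the counter.

Things in the scene. Friction and masses are not known exactly. Their poses are not given: they have to be found in the camera images.
- bowl: feeding bowl: round, blue, 70 mm tall, 108 mm across at the foot, 136 at the rim, wall 5, floor 6 mm, 0.28 kg (+-30 %), white D handle on one side. Origin at the centre of its underside, z up its axis, x towards the handle. The handle, 16 mm thick (along y), reaches 110 mm from the axis; its upper bar is 24 mm tall, 44 to 68 mm above the foot, free of the wall from 70 mm out
- bowl_grip (a point): the place to pinch the bowl's handle: in the middle of its upper bar, 88 mm from the bowl's axis (bowl x) and 56 mm above its underside; the fingers close along the bowl's y on 16 mm. Axes as the bowl's
- bowl_rim (a point): centre of the bowl's mouth, 70 mm above its underside; axes as the bowl's
- stale0: leftover: dark brown, small bone-shaped dog biscuit, 58 mm long, 16 mm thick, shaft 15 mm wide, the knobbed ends 26 mm wide; origin at the centre of its underside as built, x along its length, z through its thickness (it may lie either way up); 16 g; three or four lie in the bowl at the start and may lodge there until it is tipped well past level
- stale1: leftover: dark brown, small bone-shaped dog biscuit, 58 mm long, 16 mm thick, shaft 15 mm wide, the knobbed ends 26 mm wide; origin at the centre of its underside as built, x along its length, z through its thickness (it may lie either way up); 16 g; three or four lie in the bowl at the start and may lodge there until it is tipped well past level
- stale2: leftover: dark brown, small bone-shaped dog biscuit, 58 mm long, 16 mm thick, shaft 15 mm wide, the knobbed ends 26 mm wide; origin at the centre of its underside as built, x along its length, z through its thickness (it may lie either way up); 16 g; three or four lie in the bowl at the start and may lodge there until it is tipped well past level
- stale3: leftover: dark brown, small bone-shaped dog biscuit, 58 mm long, 16 mm thick, shaft 15 mm wide, the knobbed ends 26 mm wide; origin at the centre of its underside as built, x along its length, z through its thickness (it may lie either way up); 16 g; three or four lie in the bowl at the start and may lodge there until it is tipped well past level
- fresh0: fresh: golden bone-shaped dog biscuit, 80 mm long, 18 mm thick, shaft 18 mm wide, the knobbed ends 29 mm wide; origin at the centre of its underside as built, x along its length, z through its thickness (it may lie either way up); 30 g; three to five lie on the wooden board at the start
- fresh1: fresh: golden bone-shaped dog biscuit, 80 mm long, 18 mm thick, shaft 18 mm wide, the knobbed ends 29 mm wide; origin at the centre of its underside as built, x along its length, z through its thickness (it may lie either way up); 30 g; three to five lie on the wooden board at the start
- fresh2: fresh: golden bone-shaped dog biscuit, 80 mm long, 18 mm thick, shaft 18 mm wide, the knobbed ends 29 mm wide; origin at the centre of its underside as built, x along its length, z through its thickness (it may lie either way up); 30 g; three to five lie on the wooden board at the start
- fresh3: fresh: golden bone-shaped dog biscuit, 80 mm long, 18 mm thick, shaft 18 mm wide, the knobbed ends 29 mm wide; origin at the centre of its underside as built, x along its length, z through its thickness (it may lie either way up); 30 g; three to five lie on the wooden board at the start
- fresh4: fresh: golden bone-shaped dog biscuit, 80 mm long, 18 mm thick, shaft 18 mm wide, the knobbed ends 29 mm wide; origin at the centre of its underside as built, x along its length, z through its thickness (it may lie either way up); 30 g; three to five lie on the wooden board at the start
- board: wooden board, 280 x 190 mm (x, y), 12 mm thick, fixed; origin under its centre. The fresh biscuits lie on it. It may stand on the left or on the right, the tub on the other side
- tub: open green scraps tub, fixed, 200 mm (x) by 230 mm (y), 100 mm tall, walls 4 mm; origin under its centre, z up
- mat: flat dark grey feeding mat, 220 mm (x) by 260 mm (y), 2 mm, lies flush; origin at its centre. The bowl starts on it and goes back on it
- oil: amber bottle of oil with a white pump, fixed to the counter in a black foot 92 mm across; bottle 70 mm across; origin under its centre, z up; its spout points along its -x. A bowl standing with its axis 106 to 130 mm from the bottle's axis, on the spout's side, clears the bottle and the foot and has the spout over it
- pump (a joint): how far the pump head is pressed: 0 up, 0.014 m fully down; sprung, about 2 N to start and 7 N fully down; comes back up when let go
- pump_top (a point): centre of the flat top of the pump head, 34 mm across, 214 mm above the counter when up; press it straight down here, on the bottle's axis
- spout (a point): tip of the spout, 78 mm from the bottle's axis, 190 mm above the counter when up; it goes down with the pump head
- jar: closed treat jar, 80 mm across, 125 mm tall; not part of the job
- tin: food tin, 74 mm across, 105 mm tall; not part of the job
- tin2: flat food tin, 84 mm across, 55 mm tall; not part of the job
- chew: red chew ring, 84 mm across, 18 mm tall; not part of the job
- cup: white mug, 72 mm across, 70 mm tall; not part of the job
Things that resemble listed ones, but are neither listed nor needed, are in the scene too. What is shaped like the fresh2 but blue or turquoise is not meant. What is shaped like the fresh1 but white is not meant.

How it is judged:
By the outcome, as a careful person would: the job done as asked, in the order asked, and still so for the second after the job is handed in, with the robot touching nothing.
Of stale2, stale3 only 1 to 2 are there at a start; the rules pass over those that are not, and their reading is None.
Of fresh0, fresh1, fresh2, fresh3, fresh4 only 3 to 5 are there at a start; the rules pass over those that are not, and their reading is None.
At some moment in a run one of bowl, fresh0, fresh1, fresh2, fresh3, fresh4 may be knocked a few centimetres aside while the robot is not near it.
It also fails if it takes over 210 s, if anything falls off the work surface, if the arm or the gripper's body presses on something with over 40 N, if the wrist force passes 120 N, or if a joint passes its speed limit or range.

## Working session

There is one attempt and no reset: what is moved stays moved. The work goes in short steps, Python scripts to look and compute and a tool call to move; the robot and the scene stay as the last step left them, time stands still between calls to the robot, and variables do not carry over. Pictures are saved under pics/ and viewed, and the job is handed in when it is done.

Besides the shell and the picture viewer there is one more tool, called after ">>>" as name([rows], argument=value, ...), one row to a line, values as JSON. send_rows: Moves the arm, as the interface text tells. Its arguments: {"type":"object","properties":{"plan":{"type":"array"}},"required":["plan"]}

```bash
ls; mkdir -p pics; cat > h.py <<'E'
import numpy as np, cv2
from rig import bot, imaging, recognise, masks_of, mark_of
def snap(cam,name):
    c=imaging.capture(cam); cv2.imwrite(f'pics/{name}.png',c['img']); return c
E
python3 - <<'E'
from h import *
s=bot.read_state(); print(s, bot.tip_extent)
for c in ['scene','top','wrist']:
    d=snap(c,c+'0'); print(c,d['mtx'].tolist(), d.get('pose',d.get('T_tool_cam')).round(3).tolist())
for c in ['scene','top']:
    for n in ['bowl','bowl_grip','bowl_rim','stale0','fresh0','board','tub','mat','oil','pump_top','spout','jar','tin','tin2','chew','cup']:
        print(c,n,[(np.round(r['at'],3).tolist(),round(r['conf'],2)) for r in mark_of(c,n)])
E
```

```text
pics
{'time_s': 0.0, 'joint_positions': array([-8.29319420e+01,  3.02772194e+01,  8.21594245e+01, -1.25773843e-03,
        6.76890738e+01, -1.02271716e+01]), 'qvel': array([-0.00575102,  0.07450719, -0.001216  ,  0.01372236, -0.0638368 ,
       -0.12871266]), 'tau': array([-1.25143910e-03, -4.40046430e+01, -1.76588684e+01,  6.31138030e-02,
        5.81175741e-02, -1.55154785e-04]), 'position': array([ 0.18574276, -0.59600288,  0.23857347]), 'tcp_rot': array([[ 9.54783125e-01,  2.97303044e-01, -2.90144640e-04],
       [ 2.97302956e-01, -9.54780719e-01,  2.17501224e-03],
       [ 3.69613252e-04, -2.16292584e-03, -9.99997593e-01]]), 'force': array([0.57533402, 0.61274744, 0.44181305]), 'moment': array([ 0.01056664, -0.01110121, -0.05538566]), 'opening': 0.9995174529113334} 0.017
scene [[455.79918905404645, 0.0, 288.4043076301688], [0.0, 455.79918905404645, 209.7356692885635], [0.0, 0.0, 1.0]] [[0.778, 0.391, -0.491, 1.054], [0.628, -0.47, 0.62, -0.753], [0.012, -0.791, -0.611, 0.839], [0.0, 0.0, 0.0, 1.0]]
top [[533.9232892725814, 0.0, 286.7745411628881], [0.0, 533.9232892725814, 202.22
[... 2369 characters left out ...]
[([0.485, -0.332, -0.003], 0.93)]
top tub [([0.464, 0.325, 0.002], 0.94)]
top mat [([0.716, -0.026, 0.005], 0.52), ([0.59, -0.372, 0.008], 0.48)]
top oil [([0.713, -0.026, 0.001], 0.64), ([0.494, -0.079, 0.051], 0.55)]
top pump_top [([0.59, -0.376, 0.01], 0.67), ([0.71, -0.024, 0.217], 0.6)]
top spout [([0.637, -0.02, 0.193], 0.76), ([0.529, 0.022, 0.017], 0.62), ([0.483, -0.285, 0.01], 0.23)]
top jar [([0.708, 0.249, -0.001], 0.57)]
top tin [([0.699, -0.356, -0.005], 0.96), ([0.709, -0.236, 0.002], 0.74)]
top tin2 [([0.699, -0.356, -0.005], 0.96), ([0.709, -0.236, 0.002], 0.74)]
top chew [([0.401, 0.138, -0.001], 0.61)]
top cup [([0.689, 0.359, -0.001], 0.9), ([0.709, -0.238, 0.004], 0.48)]
```

View pics/scene0.png

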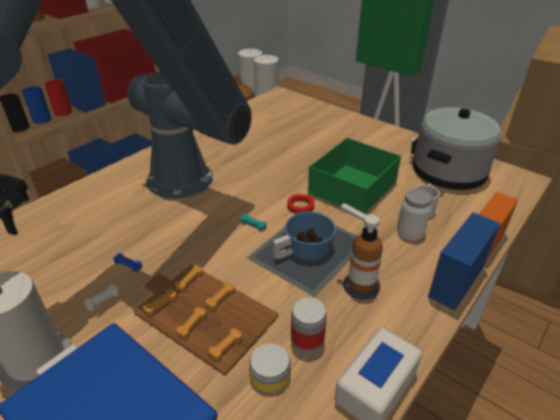

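View pics/top0.png

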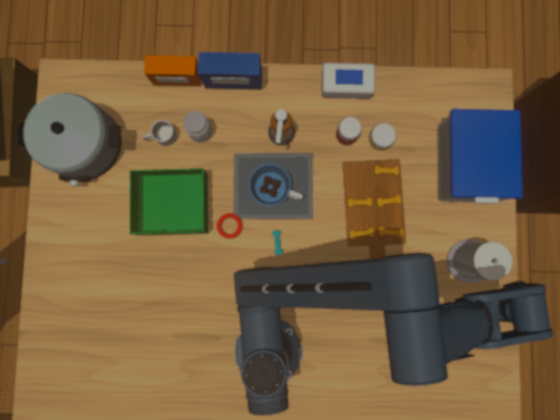

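View pics/wrist0.png

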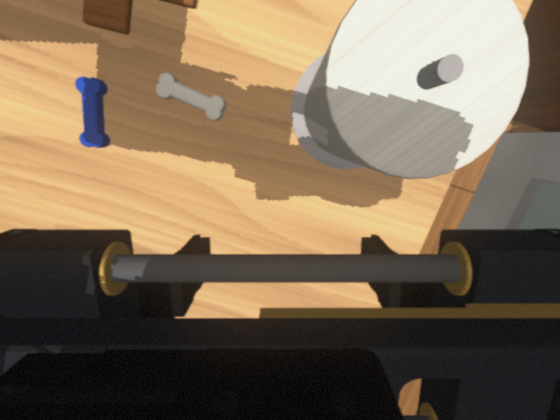

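>>> send_rows([
  [[0.52, 0.87, -0.12, 0.48, -1], [0.52, 0.87, -0.12, 0.48, -1], [0.52, 0.87, -0.12, 0.48, -1], [0.52, 0.87, -0.12, 0.48, -1], [0.52, 0.87, -0.12, 0.48, -1], [0.52, 0.87, -0.12, 0.48, -1], [0.52, 0.87, -0.12, 0.48, -1], [0.52, 0.87, -0.12, 0.48, -1], [0.52, 0.87, -0.12, 0.48, -1], [0.52, 0.87, -0.12, 0.48, -1], [0.52, 0.87, -0.12, 0.48, -1], [0.52, 0.87, -0.12, 0.48, -1], [0.52, 0.87, -0.12, 0.48, -1], [0.52, 0.87, -0.12, 0.48, -1], [0.52, 0.87, -0.12, 0.48, -1], [0.52, 0.87, -0.12, 0.48, -1], [0.52, 0.87, -0.12, 0.48, -1], [0.52, 0.87, -0.12, 0.48, -1], [0.52, 0.87, -0.12, 0.48, -1], [0.52, 0.8, -0.12, 0.48, -1]],
])

```text
time_s: 3.75
position: [0.4985, -0.0756, 0.1676]
tcp_rot: [[0.302, 0.953, 0.0], [0.953, -0.302, -0.0], [-0.0, 0.0, -1.0]]
force: [0.4, -0.3, 0.3]
opening: 1.0
```

```bash
cat >> h.py <<'E'
def st():
    s=bot.read_state(); R=s['tcp_rot']; y=R[:,1]
    print('t',round(s['time_s'],2),'p',s['position'].round(4),'jawdeg',round(np.degrees(np.arctan2(y[1],y[0])),1),'F',s['force'].round(1),'op',round(s['opening'],3),'q',s['joint_positions'].round(0)); return s
def nets(cam,names,f=mark_of):
    for n in names: print(cam,n,[(np.round(r['at'],3).tolist(),round(r['conf'],2)) for r in f(cam,n) if r['conf']>.3])
E
python3 - <<'E'
from h import *
st(); snap('wrist','w1'); nets('wrist',['bowl_grip','bowl_rim','bowl'])
snap('top','t1')
E
```

```text
t 3.75 p [ 0.4985 -0.0756  0.1676] jawdeg -17.6 F [ 0.4 -0.3  0.3] op 1.0 q [-21.  27. 103.   0.  49.  -4.]
wrist bowl_grip [([0.49, -0.073, 0.055], 0.67)]
wrist bowl_rim [([0.529, 0.007, 0.068], 0.56)]
wrist bowl [([0.523, 0.009, -0.001], 0.64), ([0.513, 0.015, 0.005], 0.53)]
```

View pics/w1.png

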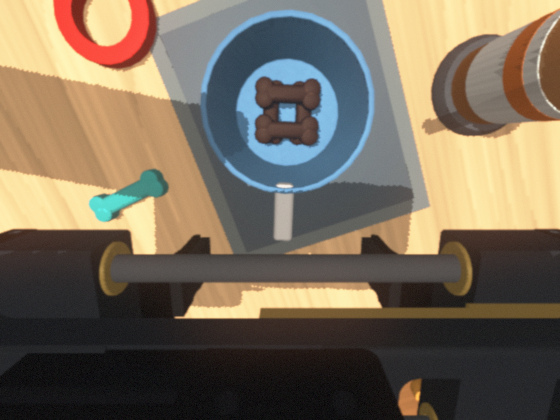

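>>> send_rows([
  [[0, 0, -0.9, 0, -1], [0, 0, -0.9, 0, -1], [0, 0, -0.9, 0, -1], [0, 0, -0.7, 0, -1], [0, 0, -0.38, 0, -1], [0, 0, 0, 0, -1], [0, 0, 0, 0, 1], [0, 0, 0, 0, 1], [0, 0, 0, 0, 1], [0, 0, 0, 0, 1], [0, 0, 0, 0, 1], [0, 0, 0, 0, 1]],
])

```text
time_s: 5.2
position: [0.4979, -0.0768, 0.0544]
tcp_rot: [[0.304, 0.953, 0.0], [0.953, -0.304, -0.0], [-0.0, 0.0, -1.0]]
force: [0.4, 0.8, 1.0]
opening: 0.541
```

>>> send_rows([
  [[0, 0, 0.2, 0, 1], [0, 0, 0.3, 0, 1], [0, 0, 0, 0, 1]],
])

```text
time_s: 5.5
position: [0.4986, -0.0771, 0.0704]
tcp_rot: [[0.304, 0.953, 0.002], [0.953, -0.304, -0.001], [-0.0, 0.003, -1.0]]
force: [1.0, 0.5, -0.5]
opening: 0.264
```

```bash
python3 - <<'E'
from h import *
st(); snap('wrist','w2'); snap('scene','s2')
E
```

```text
t 5.5 p [ 0.4986 -0.0771  0.0704] jawdeg -17.7 F [ 1.   0.5 -0.5] op 0.264 q [-21.  37. 107.  -0.  36.  -4.]
```

View pics/w2.png

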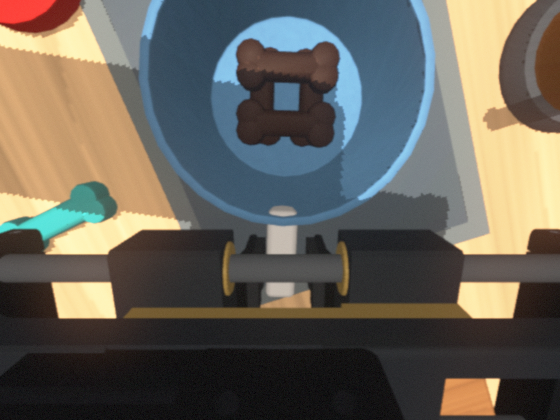

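View pics/s2.png

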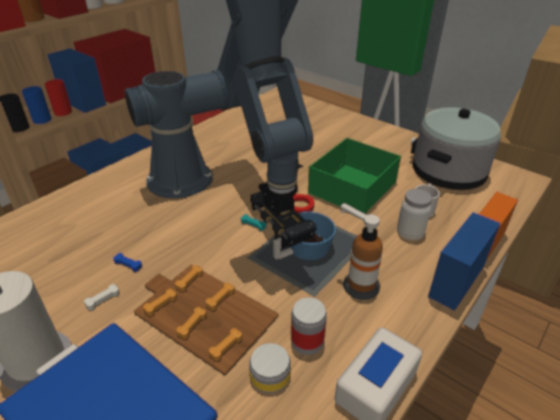

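>>> send_rows([
  [[0, 0, -0.5, 0, 1], [0, 0, 0, 0, 1], [0, 0, 0, 0, 1], [0, 0, 0, 0, 1]],
])

```text
time_s: 6.0
position: [0.4982, -0.0796, 0.0558]
tcp_rot: [[0.301, 0.954, 0.001], [0.953, -0.301, -0.004], [-0.004, 0.003, -1.0]]
force: [-4.0, -9.9, 13.6]
opening: 0.182
```

>>> send_rows([
  [[0, 0, 0.2, 0, 1], [0, 0, 0.2, 0, 1], [0, 0, 0.1, 0, 1], [0, 0, 0, 0, 1], [0, 0, 0, 0, 1]],
])

```text
time_s: 6.5
position: [0.4977, -0.0765, 0.0689]
tcp_rot: [[0.304, 0.953, -0.0], [0.953, -0.304, 0.0], [0.0, -0.0, -1.0]]
force: [0.3, -0.3, -2.4]
opening: 0.181
```

```bash
python3 - <<'E'
from h import *
s=st();print(s['moment']); snap('wrist','w3'); snap('scene','s3')
E
```

```text
t 6.5 p [ 0.4977 -0.0765  0.0689] jawdeg -17.7 F [ 0.3 -0.3 -2.4] op 0.181 q [-21.  37. 107.   0.  36.  -4.]
[-0.23998991 -0.05658494  0.02577871]
```

View pics/w3.png

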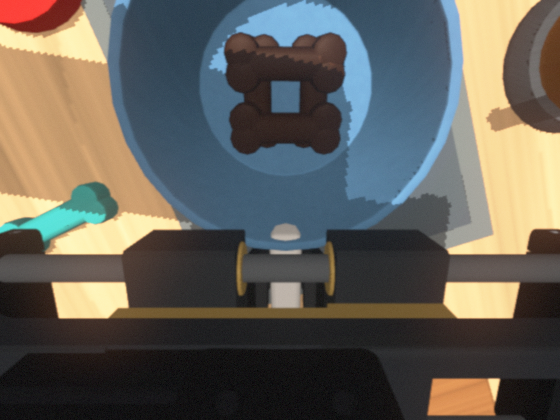

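View pics/s3.png

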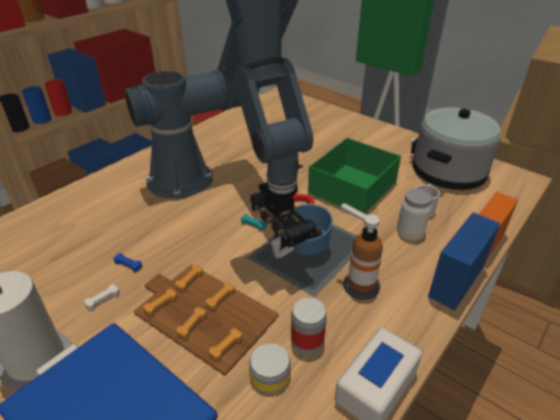

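>>> send_rows([
  [[0, 0, 0.5, 0, 1], [0, 0, 0.8, 0, 1], [0, 0, 0.8, 0, 1], [0, 0, 0.5, 0, 1], [0, 0, 0, 0, 1], [0, 0, 0, 0, 1]],
])

```text
time_s: 7.2
position: [0.4974, -0.0766, 0.1468]
tcp_rot: [[0.304, 0.953, -0.0], [0.953, -0.304, 0.0], [-0.0, -0.0, -1.0]]
force: [-0.5, -0.1, -3.1]
opening: 0.178
```

```bash
python3 - <<'E'
from h import *
s=st();print(s['moment']); snap('wrist','w4'); c=snap('scene','s4')
cv2.imwrite('pics/s4c.png',cv2.resize(c['img'][150:300,220:420],None,fx=4,fy=4)[:600])
E
```

```text
t 7.2 p [ 0.4974 -0.0766  0.1468] jawdeg -17.7 F [-0.5 -0.1 -3.1] op 0.178 q [-21.  29. 104.  -0.  46.  -4.]
[-0.26142282 -0.01508218  0.03006885]
```

View pics/w4.png

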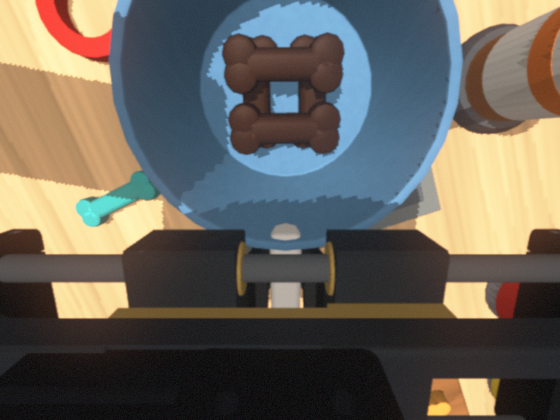

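View pics/s4c.png

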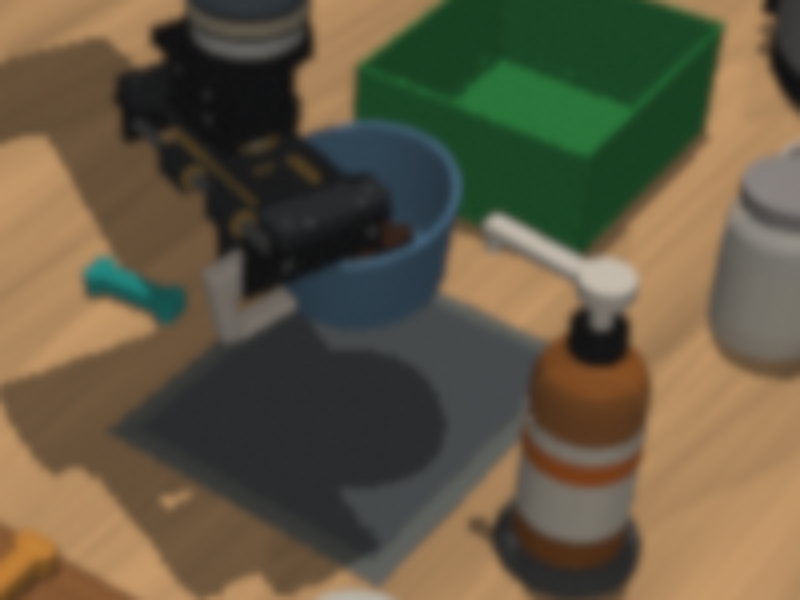

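>>> send_rows([
  [[0, 0, 0.6, 0, 1], [0, 0, 0.9, 0, 1], [-0.08, 0.5, 0.1, 0.22, 1], [-0.08, 0.8, 0, 0.22, 1], [-0.08, 0.8, 0, 0.22, 1], [-0.08, 0.8, 0, 0.22, 1], [-0.08, 0.8, 0, 0.22, 1], [-0.08, 0.8, 0, 0.22, 1], [-0.08, 0.8, 0, 0.22, 1], [-0.08, 0.8, 0, 0.22, 1], [-0.08, 0.8, 0, 0.22, 1], [-0.08, 0.8, 0, 0.22, 1], [-0.08, 0.8, 0, 0.22, 1], [-0.08, 0.8, 0, 0.22, 1], [-0.08, 0.8, 0, 0.22, 1], [-0.08, 0.8, 0, 0.22, 1], [0, 0.3, 0, 0, 1], [0, 0, 0, 0, 1], [0, 0, 0, 0, 1]],
])

```text
time_s: 9.2
position: [0.4634, 0.2587, 0.1942]
tcp_rot: [[0.0, 1.0, -0.002], [1.0, -0.0, -0.001], [-0.001, -0.002, -1.0]]
force: [0.7, 0.6, -2.0]
opening: 0.183
```

```bash
python3 - <<'E'
from h import *
s=st();print(s['moment']); c=snap('scene','s5');c=snap('top','t5');nets('top',['tub','bowl_rim','bowl_grip','bowl'])
cv2.imwrite('pics/t5c.png',cv2.resize(c['img'][130:270,100:300],None,fx=4,fy=4)[:600])
E
```

```text
t 9.2 p [0.4634 0.2587 0.1942] jawdeg -0.0 F [ 0.7  0.6 -2. ] op 0.183 q [17. 27. 98. -0. 55. 17.]
[-0.22895209 -0.05587409 -0.02752977]
top tub [([0.38, -0.292, 0.016], 0.46)]
top bowl_rim [([0.706, -0.238, 0.001], 0.73), ([0.463, 0.337, 0.216], 0.43)]
top bowl_grip []
top bowl [([0.463, 0.349, 0.148], 0.4)]
```

View pics/t5c.png

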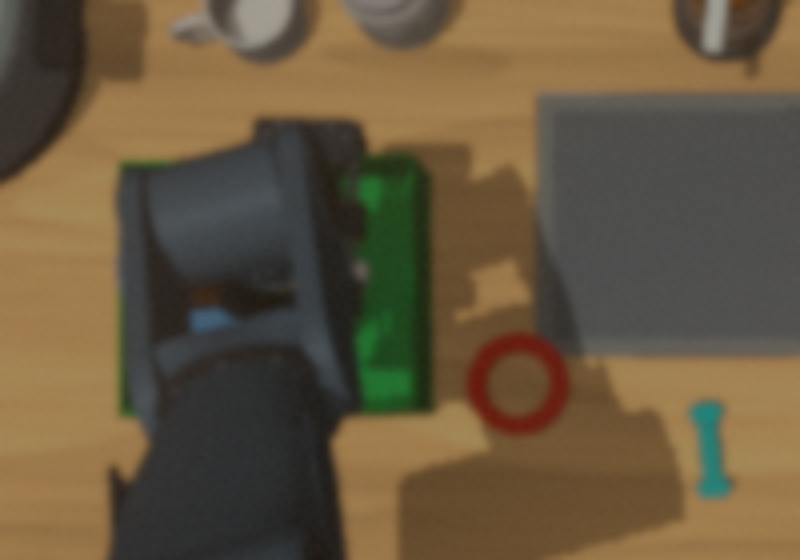

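View pics/s5.png

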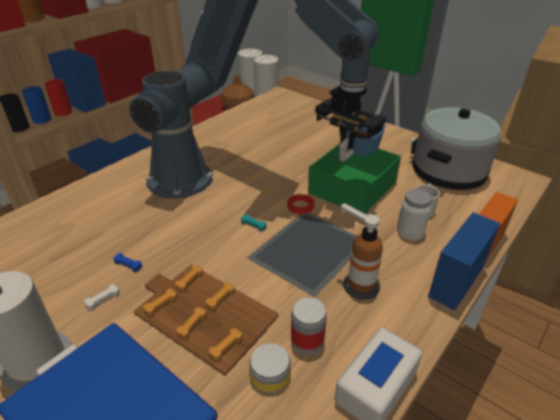

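>>> send_rows([
  [[0, 0, -0.8, 0, 1], [0, 0, -0.9, 0, 1], [0, 0, -0.9, 0, 1], [0, 0, -0.9, 0, 1], [0, 0, -0.5, 0, 1], [0, 0, -0.2, 0, 1], [0, 0, -0.1, 0, 1], [0, 0, 0, 0, 1], [0, 0, 0, 0, 1]],
])

```text
time_s: 10.4
position: [0.465, 0.2594, 0.067]
tcp_rot: [[0.001, 1.0, 0.002], [1.0, -0.001, 0.001], [0.001, 0.002, -1.0]]
force: [0.6, 0.6, -2.7]
opening: 0.183
```

>>> send_rows([
  [[0, 0, -0.1, 0, 1], [0, 0, -0.1, 0, 1], [0, 0, -0.05, 0, 1], [0, 0, 0, 0, 1]],
])

```text
time_s: 10.8
position: [0.4649, 0.2591, 0.0604]
tcp_rot: [[0.001, 1.0, 0.002], [1.0, -0.001, 0.0], [0.0, 0.002, -1.0]]
force: [-0.8, -3.8, 10.1]
opening: 0.181
```

>>> send_rows([
  [[0, 0, 0.05, 0, -0.5], [0, 0, 0, 0, -0.5], [0, 0, 0, 0, -0.5], [0, 0, 0, 0, -0.5], [0, 0, 0.3, 0, -0.5], [0, 0, 0.45, 0, -0.5], [0, -0.5, 0, 0, -0.5], [0, -0.33, 0, 0, -0.5], [0, 0, 0, 0, -0.5]],
])

```text
time_s: 11.7
position: [0.4638, 0.2325, 0.0827]
tcp_rot: [[0.003, 1.0, -0.001], [1.0, -0.003, -0.001], [-0.001, -0.001, -1.0]]
force: [-0.1, 0.4, 0.5]
opening: 0.742
```

```bash
python3 - <<'E'
from h import *
s=st();c=snap('wrist','w6');nets('wrist',['bowl_rim','bowl_grip','bowl','stale0'])
E
```

```text
t 11.7 p [0.4638 0.2325 0.0827] jawdeg -0.2 F [-0.1  0.4  0.5] op 0.742 q [ 14.  36. 105.  -0.  39.  14.]
wrist bowl_rim [([0.467, 0.354, 0.072], 0.68)]
wrist bowl_grip [([0.463, 0.265, 0.058], 0.68), ([0.466, 0.352, 0.073], 0.33)]
wrist bowl [([0.465, 0.358, 0.025], 0.69), ([0.462, 0.354, 0.005], 0.6)]
wrist stale0 [([0.466, 0.363, 0.024], 0.7), ([0.481, 0.345, 0.013], 0.65), ([0.444, 0.346, 0.006], 0.64), ([0.469, 0.328, 0.024], 0.57)]
```

View pics/w6.png

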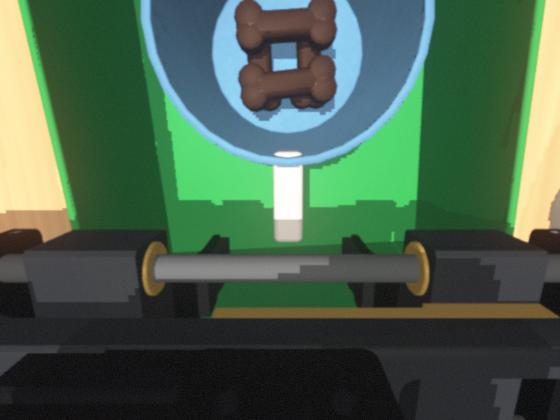

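>>> send_rows([
  [[0, 0.22, 0, 0, -0.5], [0, 0, 0, 0, -0.5], [0, 0, 0, 0, 1], [0, 0, 0, 0, 1], [0, 0, 0, 0, 1], [0, 0, 0, 0, 1], [0, 0, 0, 0, 1], [0, 0, 0, 0, 1], [0, 0, 0, 0, 1], [0, 0, 0, 0, 1], [0, 0, 0, 0, 1]],
])

```text
time_s: 13.05
position: [0.4643, 0.2408, 0.0827]
tcp_rot: [[0.001, 1.0, 0.0], [1.0, -0.001, -0.0], [-0.0, 0.0, -1.0]]
force: [0.5, -0.1, -0.2]
opening: 0.175
```

>>> send_rows([
  [[0, 0, 0.3, 0, 1], [0, 0, 0.3, 0, 1], [0, 0, 0.3, 0, 1], [0, 0, 0.3, 0, 1], [0, 0, 0, 0, 1]],
])

```text
time_s: 13.55
position: [0.4649, 0.2409, 0.1203]
tcp_rot: [[0.0, 1.0, 0.003], [1.0, -0.0, 0.0], [0.0, 0.003, -1.0]]
force: [1.0, -1.1, -1.9]
opening: 0.172
```

```bash
python3 - <<'E'
from h import *
s=st();print(s['moment']);c=snap('wrist','w7');c=snap('scene','s7')
cv2.imwrite('pics/s7c.png',cv2.resize(c['img'][60:220,260:460],None,fx=4,fy=4)[:600])
E
```

```text
t 13.55 p [0.4649 0.2409 0.1203] jawdeg -0.0 F [ 1.  -1.1 -1.9] op 0.172 q [ 15.  33. 103.  -0.  44.  15.]
[-0.25248493 -0.09886145  0.08552763]
```

View pics/w7.png

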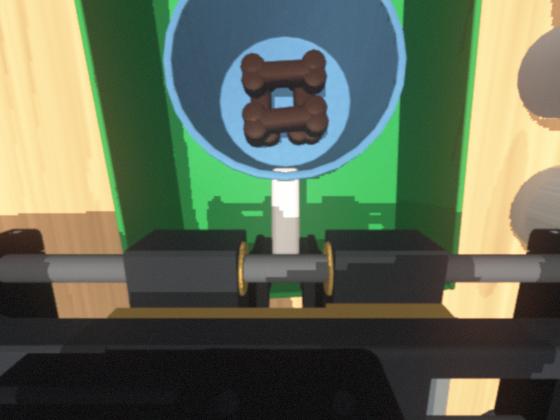

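View pics/s7c.png

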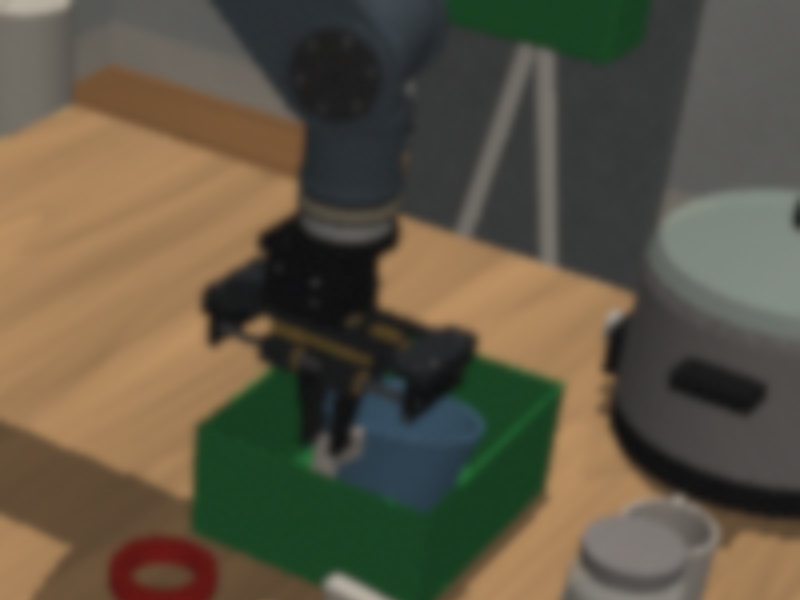

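>>> send_rows([
  [[0, 0, 0.3, 0, 1], [0, 0, 0.3, 0, 1], [0, 0, 0.3, 0, 1], [0, 0, 0.3, 0, 1], [0, 0, 0.3, 0, 1], [0, 0, 0.3, 0, 1], [0, 0, 0, 0, 1]],
])

```text
time_s: 14.35
position: [0.465, 0.2411, 0.1741]
tcp_rot: [[0.001, 1.0, 0.003], [1.0, -0.001, 0.001], [0.001, 0.003, -1.0]]
force: [1.1, -0.6, -1.9]
opening: 0.174
```

```bash
python3 - <<'E'
from h import *
s=st();print(s['moment']);c=snap('wrist','w8');c=snap('scene','s8')
cv2.imwrite('pics/s8c.png',cv2.resize(c['img'][60:220,260:460],None,fx=4,fy=4)[:600])
E
```

```text
t 14.35 p [0.465  0.2411 0.1741] jawdeg -0.0 F [ 1.1 -0.6 -1.9] op 0.174 q [ 15.  28. 100.  -0.  52.  15.]
[-0.27095536 -0.17986784 -0.10150847]
```

View pics/w8.png

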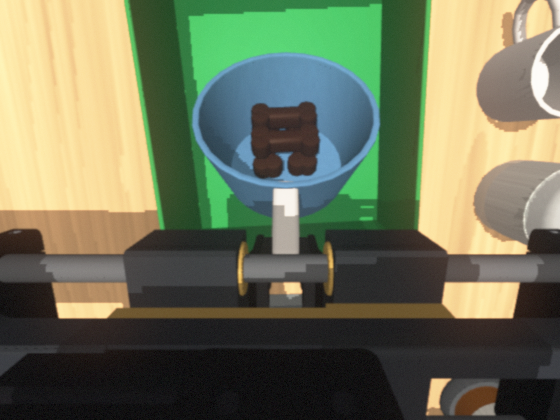

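View pics/s8c.png

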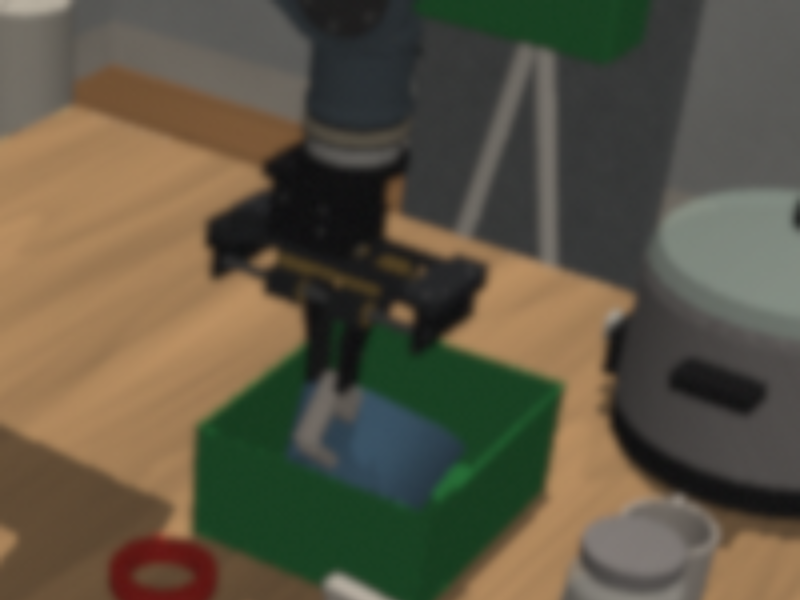

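>>> send_rows([
  [[0, 0.3, 0.3, 0, 1], [0, 0.3, 0.3, 0, 1], [0, 0.3, 0.3, 0, 1], [0, 0.3, 0.3, 0, 1], [0, 0.3, 0.3, 0, 1], [0, 0.3, 0.3, 0, 1], [0, 0, 0, 0, 1], [0, 0, 0, 0, 1]],
])

```text
time_s: 15.25
position: [0.4641, 0.2951, 0.2268]
tcp_rot: [[0.0, 1.0, 0.0], [1.0, -0.0, -0.0], [-0.0, 0.0, -1.0]]
force: [-0.6, 0.8, -2.6]
opening: 0.175
```

```bash
python3 - <<'E'
from h import *
s=st();print(s['moment']);c=snap('wrist','w9');c=snap('scene','s9')
cv2.imwrite('pics/s9c.png',cv2.resize(c['img'][60:220,260:460],None,fx=4,fy=4)[:600])
E
```

```text
t 15.25 p [0.4641 0.2951 0.2268] jawdeg -0.0 F [-0.6  0.8 -2.6] op 0.175 q [21. 25. 94. -0. 61. 21.]
[-0.23069129 -0.01725848  0.01680611]
```

View pics/w9.png

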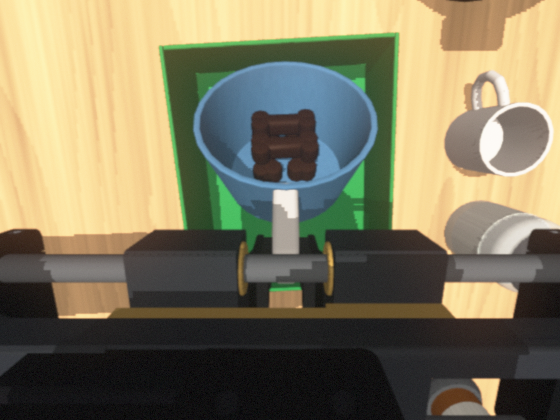

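View pics/s9c.png

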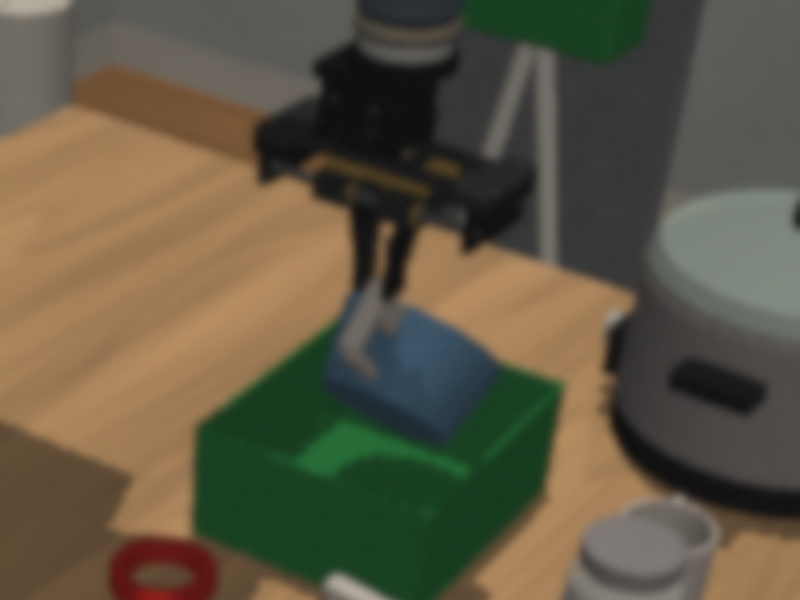

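>>> send_rows([
  [[0, -0.5, 0, 0, 1], [0, 0, -0.5, 0, 1], [0, 0, -0.4, 0, 1], [0, 0.4, 0, 0, 1], [0, 0.4, 0, 0, 1], [0, 0.4, 0.1, 0, 1], [0, 0.4, 0.1, 0, 1], [0, 0.4, 0.15, 0, 1], [0, 0, 0, 0, 1]],
])

```text
time_s: 16.25
position: [0.4646, 0.3421, 0.2113]
tcp_rot: [[-0.001, 1.0, 0.002], [1.0, 0.001, 0.002], [0.002, 0.002, -1.0]]
force: [-0.6, -0.8, -3.0]
opening: 0.179
```

```bash
python3 - <<'E'
from h import *
s=st();print(s['moment']);c=snap('wrist','w10');c=snap('scene','s10')
cv2.imwrite('pics/s10c.png',cv2.resize(c['img'][60:220,260:460],None,fx=4,fy=4)[:600])
E
```

```text
t 16.25 p [0.4646 0.3421 0.2113] jawdeg 0.1 F [-0.6 -0.8 -3. ] op 0.179 q [25. 28. 91.  0. 60. 25.]
[-0.25776118 -0.1156963   0.01288028]
```

View pics/w10.png

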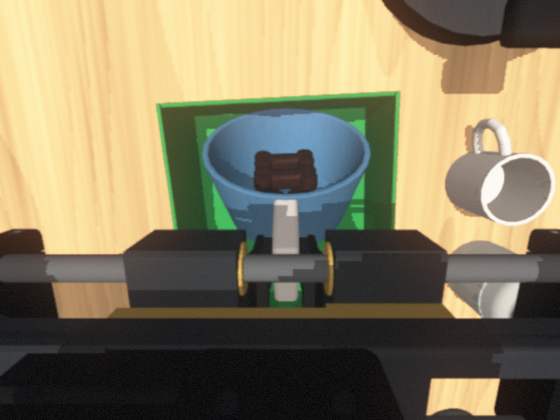

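View pics/s10c.png

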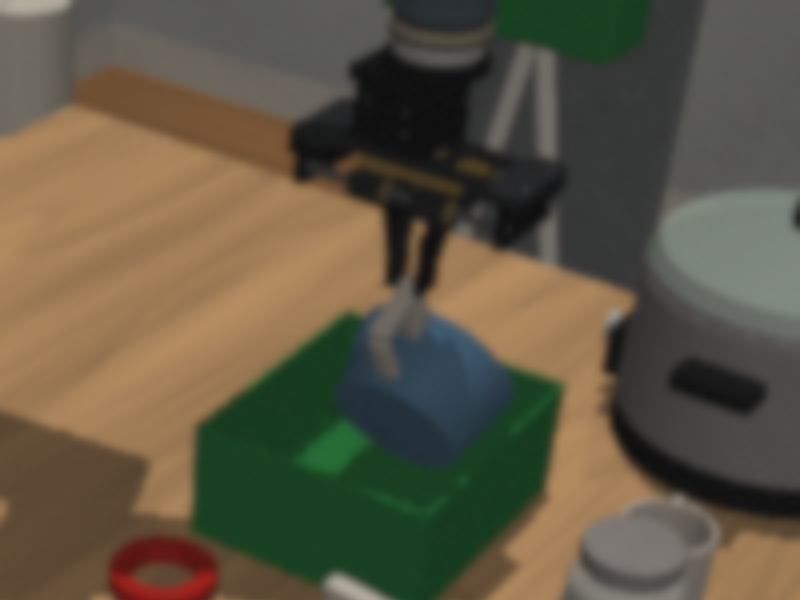

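>>> send_rows([
  [[0, 0.4, 0.2, 0, 1], [0, 0.4, 0.2, 0, 1], [0, 0.4, 0.2, 0, 1], [0, 0.4, 0.15, 0, 1], [0, 0.4, 0.15, 0, 1], [0, 0, 0, 0, 1]],
])

```text
time_s: 16.95
position: [0.4644, 0.4019, 0.2379]
tcp_rot: [[-0.001, 1.0, 0.002], [1.0, 0.001, 0.001], [0.001, 0.002, -1.0]]
force: [0.9, -1.9, -2.0]
opening: 0.173
```

```bash
python3 - <<'E'
from h import *
s=st();print(s['moment']);c=snap('wrist','w11');c=snap('scene','s11')
cv2.imwrite('pics/s11c.png',cv2.resize(c['img'][60:220,260:460],None,fx=4,fy=4)[:600])
E
```

```text
t 16.95 p [0.4644 0.4019 0.2379] jawdeg 0.1 F [ 0.9 -1.9 -2. ] op 0.173 q [30. 29. 84.  0. 67. 30.]
[-0.39340853 -0.06363999 -0.00129247]
```

View pics/w11.png

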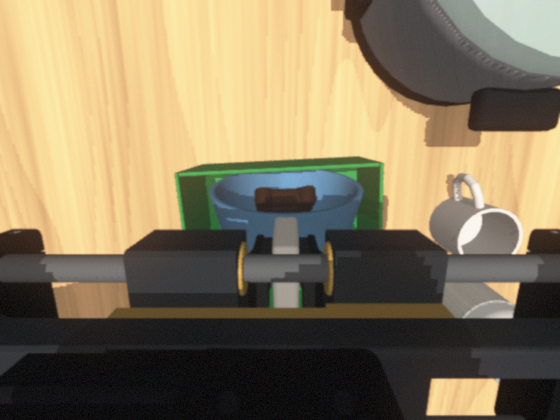

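View pics/s11c.png

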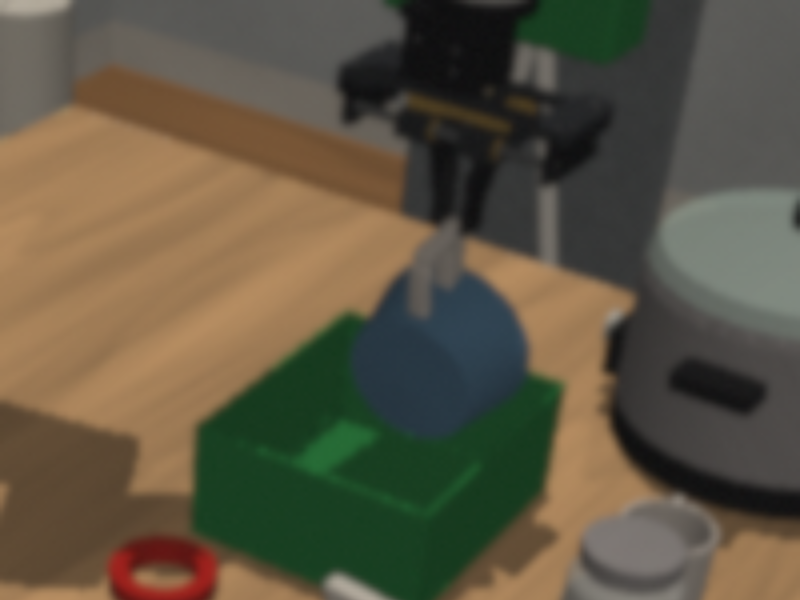

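>>> send_rows([
  [[0, -0.5, 0, 0, 1], [0, -0.7, 0, 0, 1], [0, -0.8, 0, 0, 1], [0, -0.8, 0, 0, 1], [0, -0.7, 0, 0, 1], [0, -0.5, 0, 0, 1], [0, 0, -0.5, 0, 1], [0, 0, -0.5, 0, 1], [0, 0, -0.4, 0, 1], [0, 0, 0, 0, 1]],
])

```text
time_s: 18.05
position: [0.463, 0.279, 0.1935]
tcp_rot: [[0.002, 1.0, -0.004], [1.0, -0.002, -0.001], [-0.001, -0.004, -1.0]]
force: [-0.1, -0.8, -2.3]
opening: 0.174
```

```bash
python3 - <<'E'
from h import *
s=st();print(s['moment']);c=snap('wrist','w12');c=snap('scene','s12')
cv2.imwrite('pics/s12c.png',cv2.resize(c['img'][60:220,260:460],None,fx=4,fy=4)[:600])
E
```

```text
t 18.05 p [0.463  0.279  0.1935] jawdeg -0.1 F [-0.1 -0.8 -2.3] op 0.174 q [19. 27. 97.  0. 56. 19.]
[ 0.03551936  0.00310959 -0.04174702]
```

View pics/w12.png

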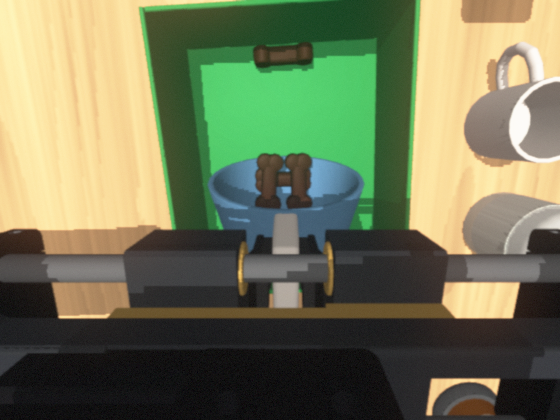

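View pics/s12c.png

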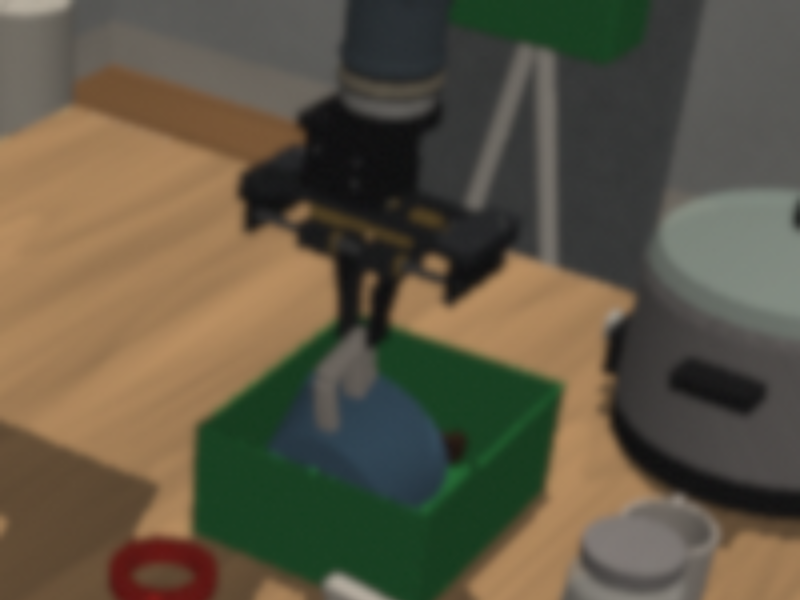

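>>> send_rows([
  [[0, 0.2, -0.12, 0, 1], [0, 0.35, -0.05, 0, 1], [0, 0.35, -0.02, 0, 1], [0, 0.35, -0.02, 0, 1], [0, 0.35, -0.03, 0, 1], [0, 0.35, -0.05, 0, 1], [0, 0.35, -0.08, 0, 1], [0, 0, 0, 0, 1]],
])

```text
time_s: 18.95
position: [0.4696, 0.353, 0.1916]
tcp_rot: [[-0.001, 1.0, 0.016], [1.0, 0.001, 0.007], [0.007, 0.016, -1.0]]
force: [-1.3, -1.3, 28.2]
opening: 0.173
```

```bash
python3 - <<'E'
from h import *
s=st();print(s['moment']);c=snap('wrist','w13');c=snap('scene','s13')
cv2.imwrite('pics/s13c.png',cv2.resize(c['img'][60:220,260:460],None,fx=4,fy=4)[:600])
E
```

```text
t 18.95 p [0.4696 0.353  0.1916] jawdeg 0.1 F [-1.3 -1.3 28.2] op 0.173 q [26. 30. 91. -0. 58. 26.]
[-0.63002174  0.10444903  0.04419992]
```

View pics/w13.png

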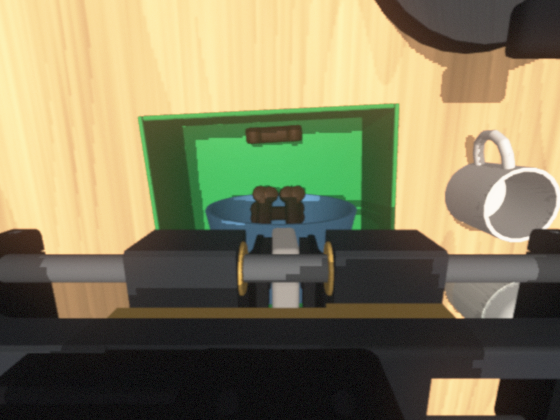

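View pics/s13c.png

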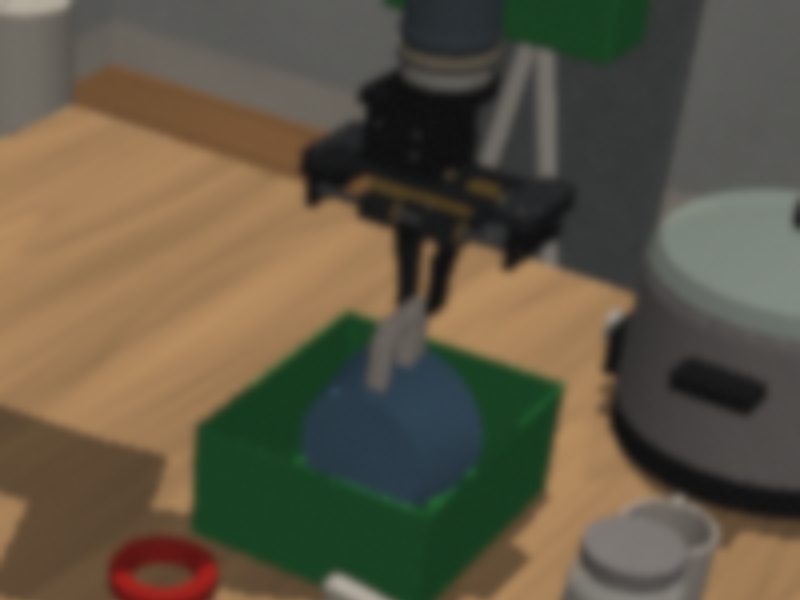

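>>> send_rows([
  [[0, 0.35, 0.04, 0, 1], [0, 0.35, 0.0, 0, 1], [0, 0.35, -0.02, 0, 1], [0, 0.2, -0.05, 0, 1], [0, 0, 0, 0, 1]],
])

```text
time_s: 19.55
position: [0.4678, 0.391, 0.1885]
tcp_rot: [[-0.001, 1.0, 0.011], [1.0, 0.001, 0.008], [0.008, 0.011, -1.0]]
force: [0.2, 0.8, 16.7]
opening: 0.178
```

```bash
python3 - <<'E'
from h import *
s=st();print(s['moment']);c=snap('wrist','w14');c=snap('scene','s14')
cv2.imwrite('pics/s14c.png',cv2.resize(c['img'][60:220,260:460],None,fx=4,fy=4)[:600])
E
```

```text
t 19.55 p [0.4678 0.391  0.1885] jawdeg 0.0 F [ 0.2  0.8 16.7] op 0.178 q [29. 32. 88.  0. 59. 29.]
[ 0.08246634 -0.01025918  0.03567739]
```

View pics/w14.png

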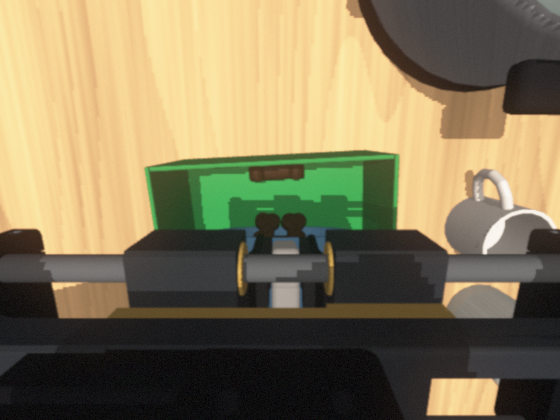

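View pics/s14c.png

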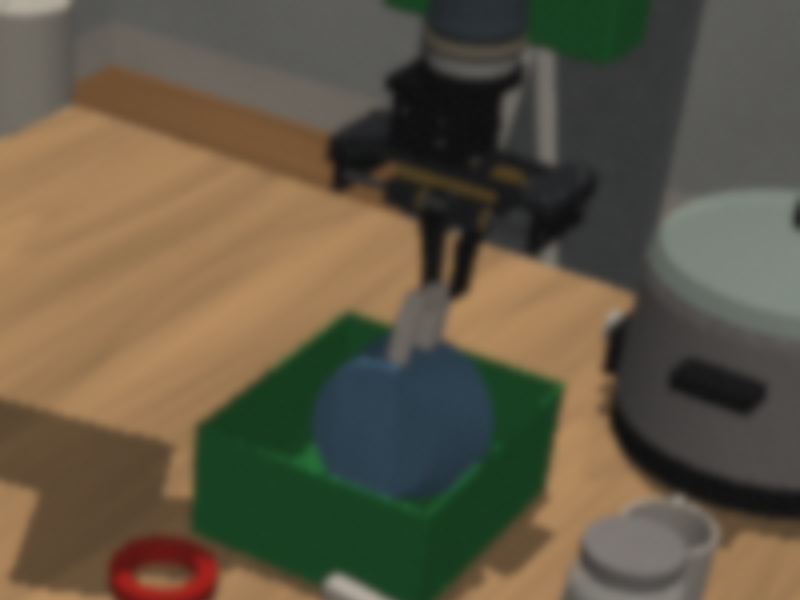

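>>> send_rows([
  [[0, 0.35, -0.1, 0, 1], [0, 0.3, -0.15, 0, 1], [0, 0.3, -0.2, 0, 1], [0, 0.3, -0.25, 0, 1], [0, 0.2, -0.25, 0, 1], [0, 0, 0, 0, 1]],
])

```text
time_s: 20.25
position: [0.4721, 0.4434, 0.1657]
tcp_rot: [[0.001, 1.0, 0.025], [1.0, -0.002, 0.028], [0.028, 0.025, -0.999]]
force: [-1.8, 14.9, 29.4]
opening: 0.182
```

```bash
python3 - <<'E'
from h import *
s=st();print(s['moment']);c=snap('wrist','w15');c=snap('scene','s15')
cv2.imwrite('pics/s15c.png',cv2.resize(c['img'][60:220,260:460],None,fx=4,fy=4)[:600])
E
```

```text
t 20.25 p [0.4721 0.4434 0.1657] jawdeg -0.1 F [-1.8 14.9 29.4] op 0.182 q [33. 36. 84.  1. 58. 33.]
[2.62873682 0.11872261 0.0675942 ]
```

View pics/w15.png

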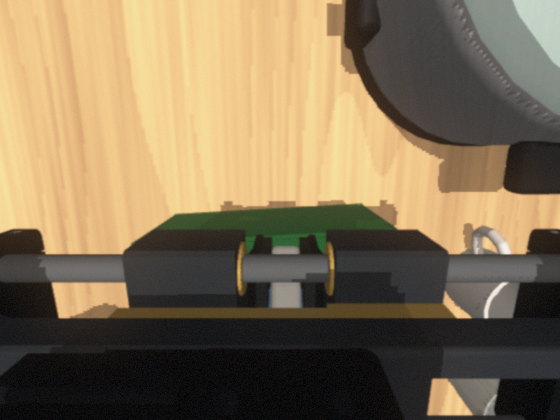

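View pics/s15c.png

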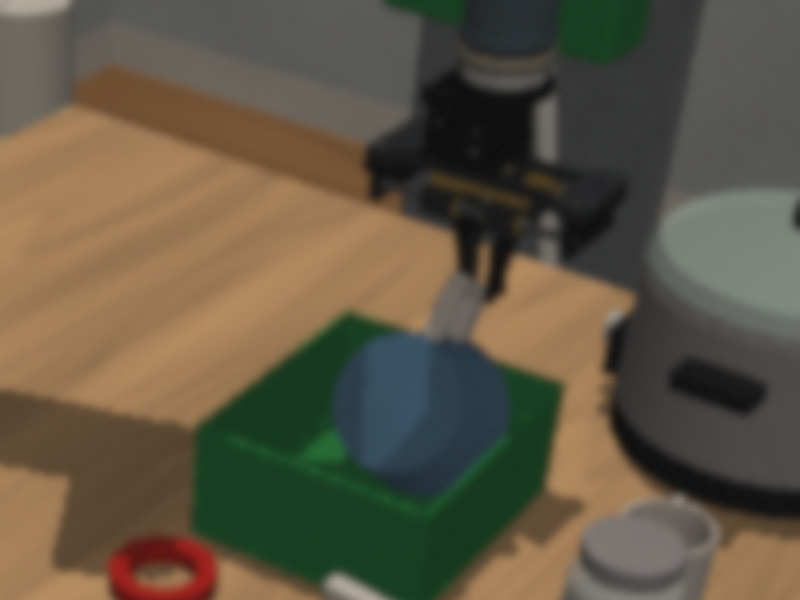

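>>> send_rows([
  [[0, 0, 0.3, 0, 1], [0, -0.3, 0.3, 0, 1], [0, -0.6, 0.2, 0, 1], [0, -0.6, 0, 0, 1], [0, -0.4, 0, 0, 1], [0, 0, 0, 0, 1], [0, 0, 0, 0, 1]],
])

```text
time_s: 21.05
position: [0.4642, 0.3721, 0.1781]
tcp_rot: [[0.003, 1.0, -0.001], [1.0, -0.003, -0.0], [-0.0, -0.001, -1.0]]
force: [0.3, 0.1, -1.5]
opening: 0.179
```

```bash
python3 - <<'E'
from h import *
s=st();print(s['moment']);c=snap('wrist','w16');c=snap('scene','s16')
cv2.imwrite('pics/s16c.png',cv2.resize(c['img'][60:220,260:460],None,fx=4,fy=4)[:600])
E
```

```text
t 21.05 p [0.4642 0.3721 0.1781] jawdeg -0.2 F [ 0.3  0.1 -1.5] op 0.179 q [28. 32. 90.  0. 58. 28.]
[ 0.15241215 -0.09879857 -0.02064721]
```

View pics/w16.png

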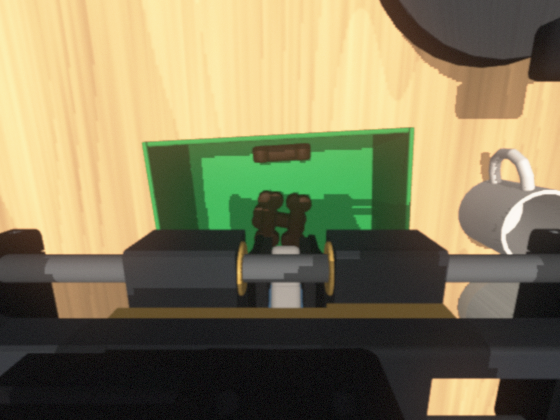

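View pics/s16c.png

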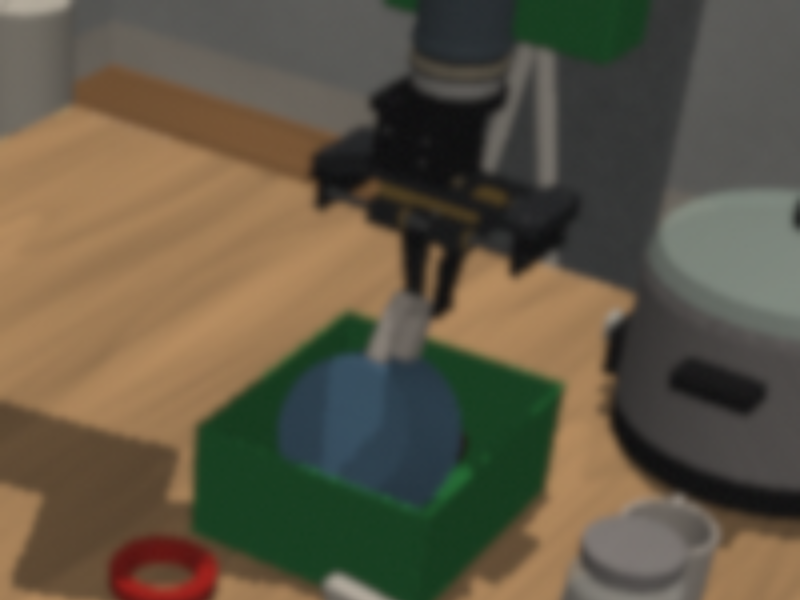

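>>> send_rows([
  [[0, 0, 0.3, 0, 1], [0, 0, 0.5, 0, 1], [0, -0.2, 0.6, 0, 1], [0, -0.2, 0.6, 0, 1], [0, 0, 0.6, 0, 1], [0, 0, 0.3, 0, 1], [0, 0, 0, 0, 1], [0, 0, 0, 0, 1]],
])

```text
time_s: 21.95
position: [0.4638, 0.361, 0.2653]
tcp_rot: [[0.001, 1.0, -0.001], [1.0, -0.001, -0.0], [-0.0, -0.001, -1.0]]
force: [-0.1, -0.2, -1.6]
opening: 0.176
```

```bash
python3 - <<'E'
from h import *
s=st();print(s['moment']);c=snap('wrist','w17');c=snap('scene','s17')
cv2.imwrite('pics/s17c.png',cv2.resize(c['img'][40:200,260:460],None,fx=4,fy=4)[:600])
E
```

```text
t 21.95 p [0.4638 0.361  0.2653] jawdeg -0.0 F [-0.1 -0.2 -1.6] op 0.176 q [27. 26. 86. -0. 68. 27.]
[ 0.15098843 -0.0941509  -0.0054121 ]
```

View pics/w17.png

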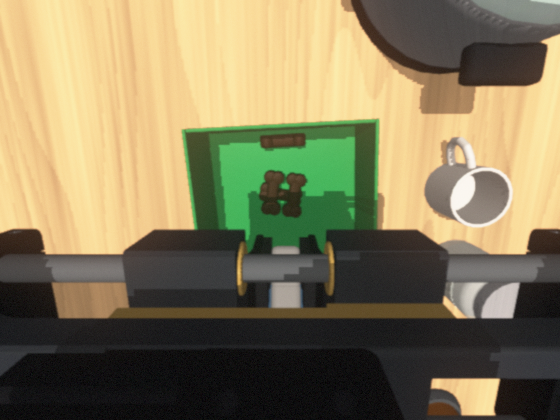

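View pics/s17c.png

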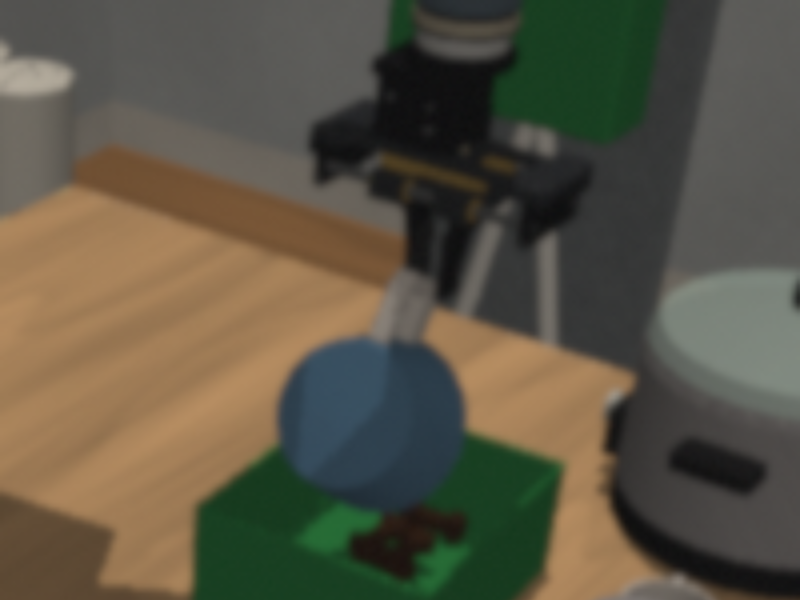

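>>> send_rows([
  [[0, 0, -0.6, 0, 1], [0, 0, -0.8, 0, 1], [0, 0, -0.6, 0, 1], [0, -0.48, 0, 0, 1], [0, -0.48, 0, 0, 1], [0, -0.48, 0, 0, 1], [0, -0.48, 0, 0, 1], [0, -0.48, 0, 0, 1], [0, -0.48, 0, 0, 1], [0, 0, 0, 0, 1]],
])

```text
time_s: 23.05
position: [0.4645, 0.2724, 0.2061]
tcp_rot: [[0.003, 1.0, 0.001], [1.0, -0.003, -0.001], [-0.001, 0.001, -1.0]]
force: [-0.3, -0.0, -2.4]
opening: 0.178
```

>>> send_rows([
  [[0, -0.4, 0.24, 0, 1], [0, -0.45, 0.24, 0, 1], [0, -0.45, 0.24, 0, 1], [0, -0.45, 0.24, 0, 1], [0, -0.45, 0.24, 0, 1], [0, 0, 0, 0, 1]],
])

```text
time_s: 23.65
position: [0.4645, 0.2069, 0.2431]
tcp_rot: [[0.003, 1.0, 0.001], [1.0, -0.003, -0.0], [-0.0, 0.001, -1.0]]
force: [-0.2, 2.2, 0.1]
opening: 0.178
```

```bash
python3 - <<'E'
from h import *
s=st();print(s['moment']);c=snap('wrist','w18');c=snap('scene','s18')
cv2.imwrite('pics/s18c.png',cv2.resize(c['img'][60:220,230:430],None,fx=4,fy=4)[:600])
E
```

```text
t 23.65 p [0.4645 0.2069 0.2431] jawdeg -0.2 F [-0.2  2.2  0.1] op 0.178 q [11. 21. 98. -0. 61. 12.]
[0.38732604 0.06731492 0.06500612]
```

View pics/w18.png

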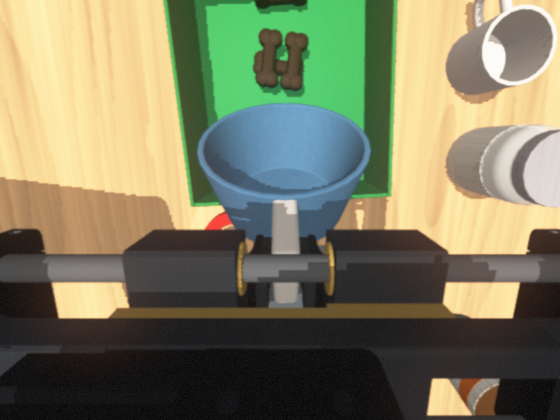

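View pics/s18c.png

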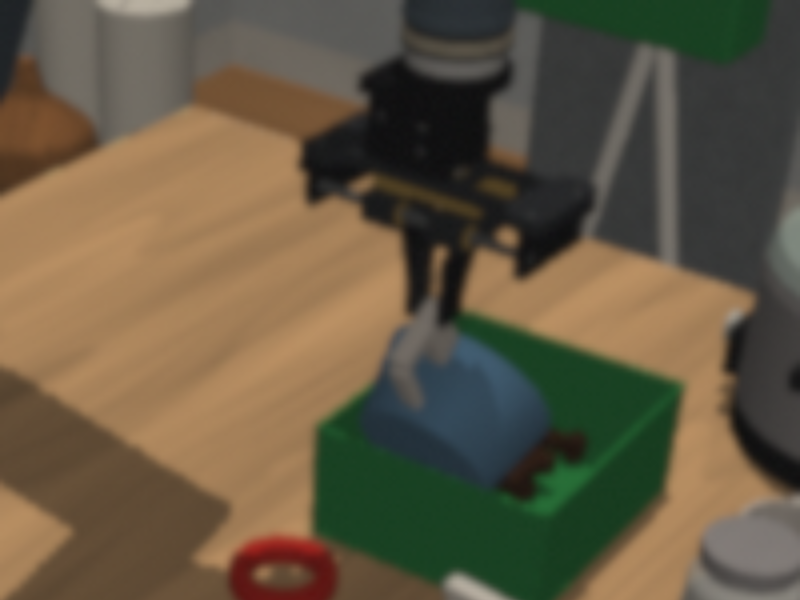

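>>> send_rows([
  [[0, -0.42, -0.1, 0, 1], [0, -0.42, -0.12, 0, 1], [0, -0.42, -0.12, 0, 1], [0, -0.42, -0.12, 0, 1], [0, -0.42, -0.14, 0, 1], [0, -0.34, -0.28, 0, 1], [0, -0.34, -0.3, 0, 1], [0, -0.34, -0.3, 0, 1], [0, -0.34, -0.32, 0, 1], [0, 0, 0, 0, 1]],
])

```text
time_s: 24.75
position: [0.4636, 0.1033, 0.1861]
tcp_rot: [[0.003, 1.0, -0.003], [1.0, -0.003, -0.001], [-0.001, -0.003, -1.0]]
force: [-0.1, -0.2, 1.6]
opening: 0.179
```

```bash
python3 - <<'E'
from h import *
s=st();print(s['moment']);c=snap('wrist','w19');c=snap('scene','s19')
cv2.imwrite('pics/s19c.png',cv2.resize(c['img'][60:220,230:430],None,fx=4,fy=4)[:600])
E
```

```text
t 24.75 p [0.4636 0.1033 0.1861] jawdeg -0.1 F [-0.1 -0.2  1.6] op 0.179 q [ -1.  24. 106.  -0.  50.  -1.]
[ 0.09769416 -0.16353672  0.0079613 ]
```

View pics/w19.png

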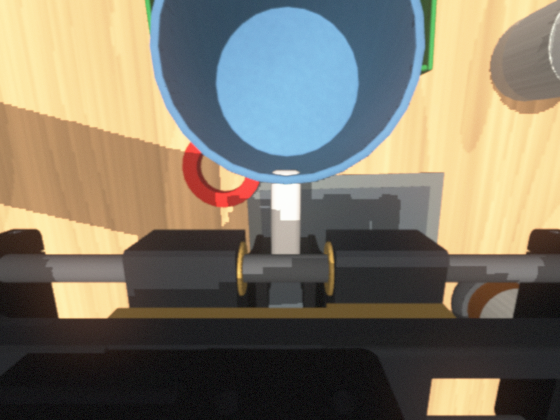

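View pics/s19c.png

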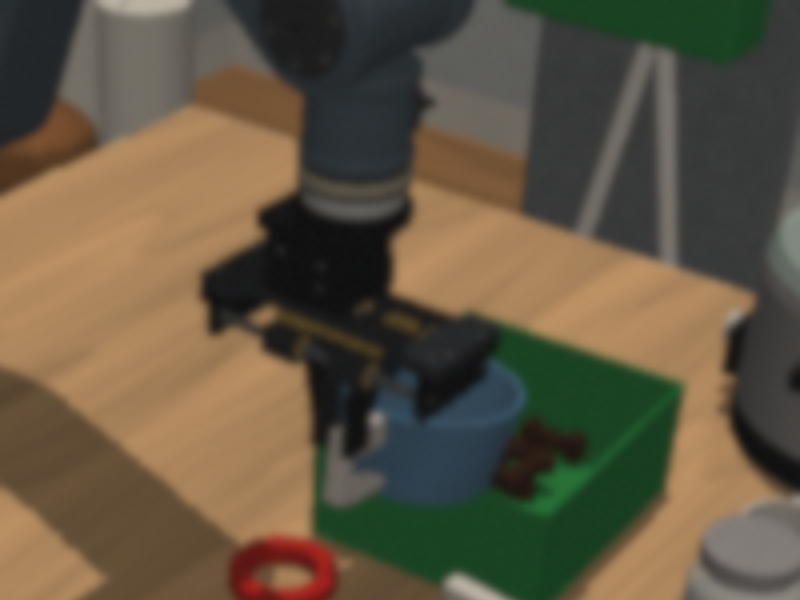

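>>> send_rows([
  [[0, 0, 0.3, 0, 1], [0, 0, 0.5, 0, 1], [-0.1, -0.19, 0.2, -0.87, 1], [-0.1, -0.19, 0, -0.87, 1], [-0.1, -0.19, 0, -0.87, 1], [-0.1, -0.19, 0, -0.87, 1], [-0.1, -0.19, 0, -0.87, 1], [-0.1, -0.19, 0, -0.87, 1], [-0.1, -0.19, 0, -0.87, 1], [-0.1, -0.19, 0, -0.87, 1], [-0.1, -0.19, 0, -0.87, 1], [-0.1, -0.19, 0, -0.87, 1], [-0.1, -0.19, 0, -0.87, 1], [-0.1, -0.19, 0, -0.87, 1], [-0.1, -0.19, 0, -0.87, 1], [-0.1, -0.19, 0, -0.87, 1], [-0.1, -0.19, 0, -0.87, 1], [-0.1, -0.19, 0, -0.87, 1], [-0.1, -0.19, 0, -0.87, 1], [-0.1, -0.19, 0, -0.87, 1]],
])

```text
time_s: 26.85
position: [0.4096, 0.0023, 0.2181]
tcp_rot: [[1.0, 0.002, -0.001], [0.002, -1.0, -0.0], [-0.001, 0.0, -1.0]]
force: [-0.3, 0.3, -2.7]
opening: 0.179
```

```bash
python3 - <<'E'
from h import *
s=st();print(s['moment']);c=snap('wrist','w20');c=snap('scene','s20')
cv2.imwrite('pics/s20c.png',cv2.resize(c['img'][100:260,200:400],None,fx=4,fy=4)[:600])
E
```

```text
t 26.85 p [0.4096 0.0023 0.2181] jawdeg -89.9 F [-0.3  0.3 -2.7] op 0.179 q [-15.  16. 113.  -0.  51.  75.]
[0.06662202 0.21712411 0.01253667]
```

View pics/w20.png

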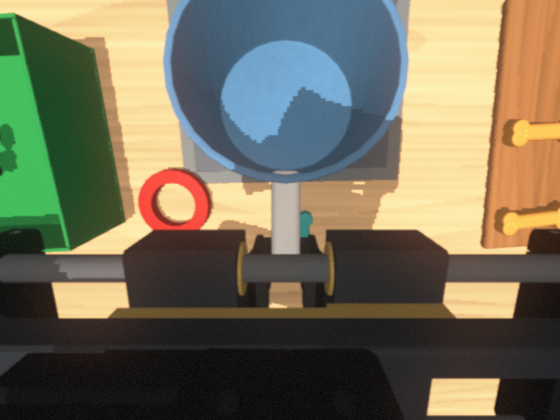

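View pics/s20c.png

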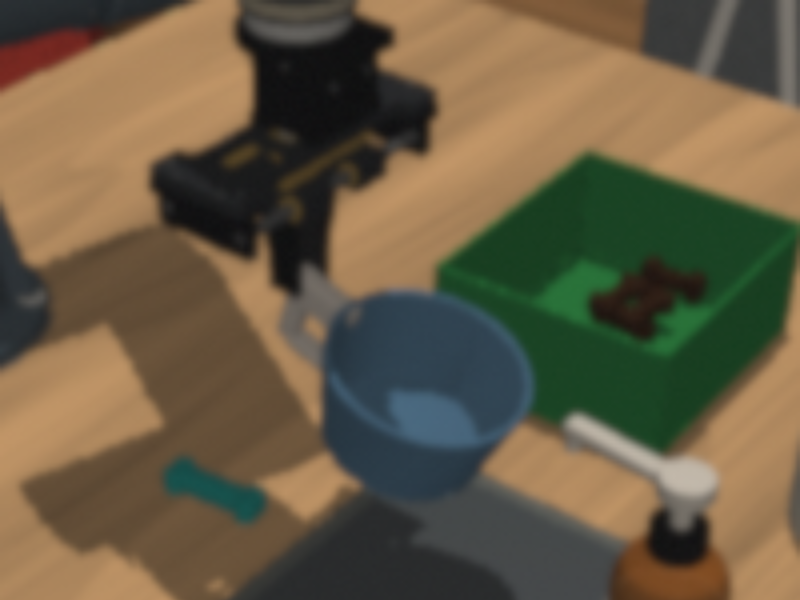

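>>> send_rows([
  [[0, 0, -0.7, 0, 1], [0, 0, -0.9, 0, 1], [0, 0, -0.8, 0, 1], [0, 0, -0.4, 0, 1], [0, 0, -0.3, 0, 1], [0, 0, -0.3, 0, 1], [0, 0, -0.3, 0, 1], [0, 0, -0.3, 0, 1], [0, 0, -0.2, 0, 1], [0, 0, -0.2, 0, 1], [0, 0, 0, 0, 1]],
])

```text
time_s: 28.05
position: [0.4103, 0.002, 0.0852]
tcp_rot: [[1.0, 0.004, -0.0], [0.004, -1.0, 0.0], [-0.0, -0.0, -1.0]]
force: [-2.3, -0.5, 2.6]
opening: 0.179
```

```bash
python3 - <<'E'
from h import *
s=st();print(s['moment']);c=snap('scene','s21')
cv2.imwrite('pics/s21c.png',cv2.resize(c['img'][130:290,200:400],None,fx=4,fy=4)[:600])
E
```

```text
t 28.05 p [0.4103 0.002  0.0852] jawdeg -89.8 F [-2.3 -0.5  2.6] op 0.179 q [-15.  32. 120.   0.  28.  74.]
[0.042558   0.17446251 0.01406209]
```

View pics/s21c.png

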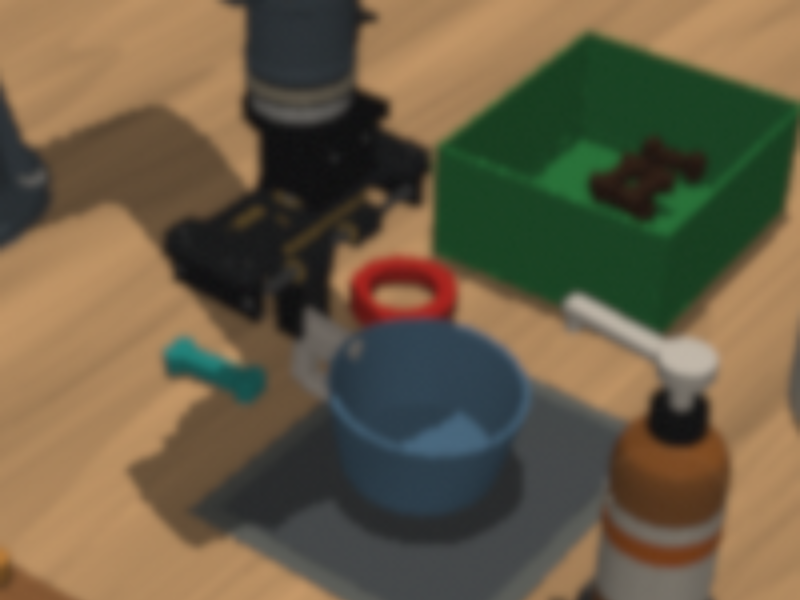

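>>> send_rows([
  [[0, 0, -0.15, 0, 1], [0, 0, -0.1, 0, 1], [0, 0, 0, 0, 1]],
])

```text
time_s: 28.4
position: [0.4103, 0.002, 0.0779]
tcp_rot: [[1.0, 0.004, 0.0], [0.004, -1.0, -0.0], [0.0, 0.0, -1.0]]
force: [-2.7, -0.5, 1.6]
opening: 0.179
```

>>> send_rows([
  [[0, 0, 0, 0, -1], [0, 0, 0, 0, -1], [0, 0, 0, 0, -1], [0, 0, 0, 0, -1], [0, 0, 0.6, 0, -1], [0, 0, 0.9, 0, -1], [0, 0, 0.9, 0, -1], [0, 0, 0.9, 0, -1], [0, 0, 0, 0, -1]],
])

```text
time_s: 29.3
position: [0.4124, 0.0016, 0.1799]
tcp_rot: [[1.0, 0.004, 0.008], [0.004, -1.0, -0.002], [0.008, 0.002, -1.0]]
force: [0.4, -1.0, -0.6]
opening: 0.913
```

```bash
python3 - <<'E'
from h import *
s=st();c=snap('wrist','w22');nets('wrist',['bowl_rim','bowl_grip'])
c=snap('top','t22');nets('top',['bowl_rim','bowl','fresh0','stale0'])
cv2.imwrite('pics/t22c.png',cv2.resize(c['img'][100:280,110:430],None,fx=2.5,fy=2.5)[:600])
E
```

```text
t 29.3 p [0.4124 0.0016 0.1799] jawdeg -89.8 F [ 0.4 -1.  -0.6] op 0.913 q [-15.  20. 115.   0.  44.  74.]
wrist bowl_rim [([0.519, -0.015, 0.071], 0.92)]
wrist bowl_grip [([0.425, -0.022, 0.054], 0.85)]
top bowl_rim [([0.516, -0.022, 0.07], 0.56)]
top bowl [([0.517, -0.021, 0.003], 0.79), ([0.474, 0.351, 0.037], 0.65)]
top fresh0 [([0.388, -0.381, 0.012], 0.75), ([0.38, -0.293, 0.015], 0.75), ([0.487, -0.38, 0.012], 0.69), ([0.588, -0.376, 0.008], 0.69), ([0.343, -0.021, -0.0], 0.61), ([0.258, -0.458, -0.001], 0.52), ([0.453, 0.35, 0.019], 0.52), ([0.483, -0.284, 0.01], 0.46)]
top stale0 [([0.449, 0.36, 0.038], 0.69), ([0.46, 0.353, 0.017], 0.62), ([0.474, 0.353, 0.037], 0.6), ([0.46, 0.428, 0.015], 0.51)]
```

View pics/t22c.png

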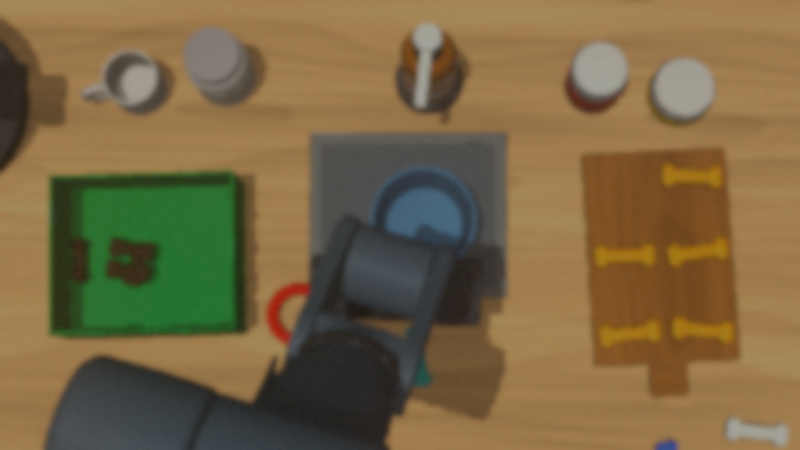

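View pics/w22.png

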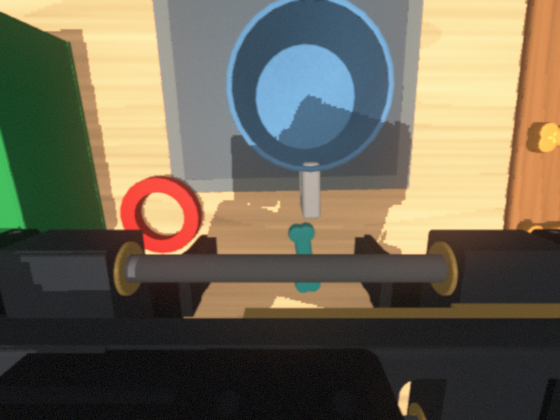

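>>> send_rows([
  [[0, 0, 0.4, 0.9, -0.2], [0, 0, 0.4, 0.9, -0.2], [0.14, -0.55, 0, 0.87, -0.2], [0.14, -0.6, 0, 0.87, -0.2], [0.14, -0.6, 0, 0.87, -0.2], [0.14, -0.6, 0, 0.87, -0.2], [0.14, -0.6, 0, 0.87, -0.2], [0.14, -0.6, 0, 0.87, -0.2], [0.14, -0.6, 0, 0.87, -0.2], [0.14, -0.6, 0, 0.87, -0.2], [0.14, -0.6, 0, 0.87, -0.2], [0.14, -0.6, 0, 0.87, -0.2], [0.14, -0.6, 0, 0.87, -0.2], [0.14, -0.6, 0, 0.87, -0.2], [0.14, -0.6, 0, 0.87, -0.2], [0.14, -0.6, 0, 0.87, -0.2], [0.14, -0.6, 0, 0.87, -0.2], [0.14, 0, 0, 0.87, -0.2], [0, 0, 0, 0, -0.2]],
])

```text
time_s: 31.6
position: [0.4775, -0.2669, 0.2002]
tcp_rot: [[-0.004, 1.0, -0.001], [1.0, 0.004, 0.001], [0.001, -0.001, -1.0]]
force: [-0.4, 0.6, -0.1]
opening: 0.601
```

```bash
cat >> h.py <<'E'
def biscuits(cam='wrist', ztop=0.030):
    """mask-based centre & axis angle of biscuits on board, world (x,y,len axis deg), colour"""
    s=bot.read_state(); c=imaging.capture(cam); K=c['mtx']
    if cam=='wrist':
        T=np.eye(4);T[:3,:3]=s['tcp_rot'];T[:3,3]=s['position'];P=T@c['T_tool_cam']
    else: P=c['pose']
    img=c['img']; out=[]
    for r in masks_of(cam,'fresh0'):
        m=r['region']; v,u=np.nonzero(m)
        if len(u)<30: continue
        d=np.c_[(u-K[0,2])/K[0,0],(v-K[1,2])/K[1,1],np.ones(len(u))]@P[:3,:3].T
        t=(ztop-P[2,3])/d[:,2]; w=P[:3,3]+d*t[:,None]; w=w[:,:2]
        (cx,cy),(a,b),ang=cv2.minAreaRect((w*1000).astype(np.float32))
        if a<b: ang+=90
        ang=(ang+90)%180-90
        out.append((cx/1000,cy/1000,ang))
        print('c',round(r['conf'],2),'xy',round(cx/1000,4),round(cy/1000,4),'len',round(max(a,b)),'wid',round(min(a,b)),'axis',round(ang,1),'bgr',img[m].mean(0).round(),'px',round(u.mean()),round(v.mean()))
    cv2.imwrite(f'pics/b_{int(s["time_s"]*100)}.png',img)
    return out
E
python3 - <<'E'
from h import *
s=st();biscuits(); print(int(s['time_s']*100))
E
ls pics|grep b_
```

```text
t 31.6 p [ 0.4775 -0.2669  0.2002] jawdeg 0.2 F [-0.4  0.6 -0.1] op 0.601 q [-41.  27.  96.   0.  57. -41.]
c 0.79 xy 0.4915 -0.3809 len 34 wid 26 axis -85.3 bgr [ 72. 156. 215.] px 295 295
c 0.57 xy 0.4817 -0.2823 len 79 wid 28 axis -87.1 bgr [ 55. 115. 173.] px 289 212
c 0.56 xy 0.3836 -0.2893 len 79 wid 31 axis -82.4 bgr [ 70. 150. 205.] px 200 217
c 0.42 xy 0.7178 -0.2513 len 124 wid 95 axis 0.2 bgr [124. 133. 161.] px 513 180
3160
b_3160.png
```

View pics/b_3160.png

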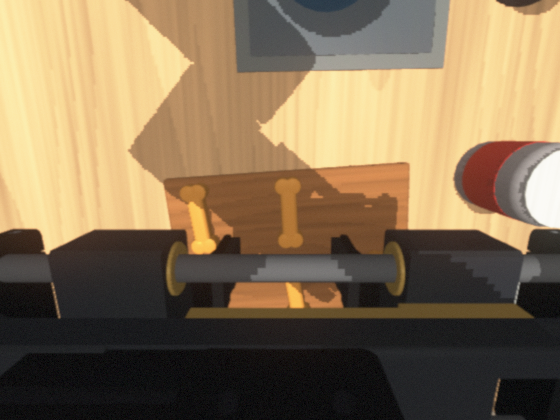

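>>> send_rows([
  [[0.14, -0.51, -0.6, 0.45, -0.2], [0, 0, -0.9, 0, -0.2], [0, 0, -0.9, 0, -0.2], [0, 0, -0.9, 0, -0.2], [0, 0, -0.9, 0, -0.2], [0, 0, -0.8, 0, -0.2], [0, 0, -0.5, 0, -0.2], [0, 0, -0.14, 0, -0.2], [0, 0, 0, 0, -0.2], [0, 0, 0, 0, 1], [0, 0, 0, 0, 1], [0, 0, 0, 0, 1], [0, 0, 0, 0, 1], [0, 0, 0, 0, 1], [0, 0, 0, 0, 1]],
])

```text
time_s: 33.2
position: [0.4817, -0.2819, 0.0323]
tcp_rot: [[-0.05, 0.999, 0.0], [0.999, 0.05, -0.0], [-0.0, 0.0, -1.0]]
force: [-1.0, -0.5, 2.0]
opening: 0.202
```

>>> send_rows([
  [[0, 0, 0.6, 0, 1], [0, 0, 0.9, 0, 1], [0, 0.2, 0.9, 0, 1], [0.05, 0.7, 0.9, 0, 1], [0.06, 0.8, 0.7, 0, 1], [0.06, 0.8, 0, 0, 1], [0.06, 0.8, 0, 0, 1], [0.06, 0.8, 0, 0, 1], [0.06, 0.8, 0, 0, 1], [0.06, 0.8, 0, 0, 1], [0.06, 0.8, 0, 0, 1], [0.06, 0.8, 0, 0, 1], [0.06, 0.8, 0, 0, 1], [0.06, 0.7, 0, 0, 1], [0, 0, 0, 0, 1], [0, 0, 0, 0, 1]],
])

```text
time_s: 34.8
position: [0.5011, -0.0177, 0.152]
tcp_rot: [[-0.051, 0.999, 0.0], [0.999, 0.051, -0.0], [-0.0, -0.0, -1.0]]
force: [-0.3, -0.7, 0.1]
opening: 0.202
```

```bash
python3 - <<'E'
from h import *
s=st();snap('wrist','w24');nets('wrist',['bowl_rim','bowl_grip'])
E
```

```text
t 34.8 p [ 0.5011 -0.0177  0.152 ] jawdeg 2.9 F [-0.3 -0.7  0.1] op 0.202 q [-15.  28. 105.  -0.  47. -18.]
wrist bowl_rim [([0.52, -0.023, 0.068], 0.76)]
wrist bowl_grip [([0.426, -0.024, 0.055], 0.62)]
```

View pics/w24.png

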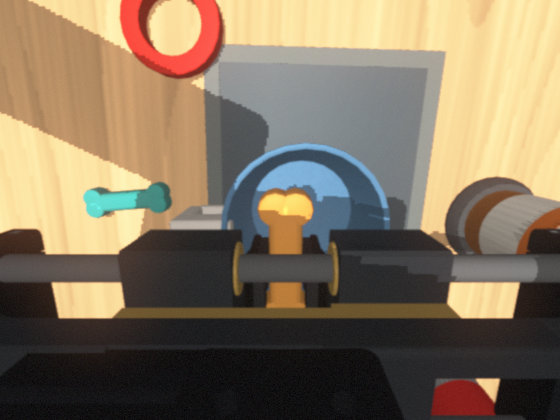

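>>> send_rows([
  [[0.05, -0.16, -0.6, 0, 1], [0, 0, -0.9, 0, 1], [0, 0, -0.9, 0, 1], [0, 0, -0.7, 0, 1], [0, 0, -0.3, 0, 1], [0, 0, 0, 0, 1], [0, 0, 0, 0, 0.2], [0, 0, 0, 0, 0.2], [0, 0, 0, 0, 0.2], [0, 0, 0.6, 0, 0.2], [0, 0, 0.9, 0, 0.2], [0, 0, 0.9, 0, -0.2], [0, 0, 0.9, 0, -0.2], [0, 0, 0, 0, -0.2]],
])

```text
time_s: 36.35
position: [0.5051, -0.023, 0.1529]
tcp_rot: [[-0.05, 0.999, 0.009], [0.999, 0.05, -0.002], [-0.003, 0.009, -1.0]]
force: [-0.9, -0.0, -0.5]
opening: 0.567
```

```bash
python3 - <<'E'
from h import *
s=st();snap('wrist','w25');nets('wrist',['bowl_rim'])
imaging.capture('top');nets('top',['fresh0'])
E
```

```text
t 36.35 p [ 0.5051 -0.023   0.1529] jawdeg 2.9 F [-0.9 -0.  -0.5] op 0.567 q [-15.  28. 104.   0.  47. -18.]
wrist bowl_rim [([0.517, -0.019, 0.07], 0.92)]
top fresh0 [([0.488, -0.379, 0.012], 0.72), ([0.384, -0.381, 0.011], 0.71), ([0.204, -0.35, 0.002], 0.69), ([0.381, -0.29, 0.018], 0.52), ([0.586, -0.374, 0.011], 0.5), ([0.256, -0.457, -0.002], 0.48), ([0.347, -0.021, 0.0], 0.44)]
```

View pics/w25.png

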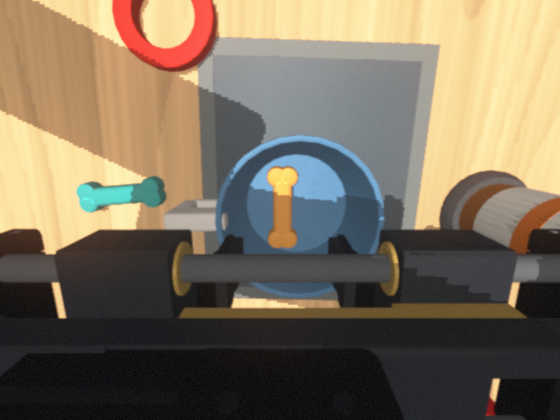

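>>> send_rows([
  [[-0.2, -0.4, 0, 0.07, -0.2], [-0.35, -0.73, 0.1, 0.07, -0.2], [-0.35, -0.73, 0.1, 0.07, -0.2], [-0.35, -0.73, 0, 0.07, -0.2], [-0.35, -0.73, 0, 0.07, -0.2], [-0.35, -0.73, 0, 0.07, -0.2], [-0.35, -0.73, 0, 0.07, -0.2], [-0.35, -0.73, 0, 0.07, -0.2], [-0.35, -0.73, 0, 0.07, -0.2], [-0.35, -0.73, 0, 0.07, -0.2], [-0.35, -0.73, 0, 0.07, -0.2], [-0.35, -0.7, 0, 0.03, -0.2], [0, 0, 0, 0, -0.2], [0, 0, 0, 0, -0.2]],
])

```text
time_s: 37.95
position: [0.3804, -0.274, 0.1539]
tcp_rot: [[-0.128, 0.992, -0.002], [0.992, 0.128, 0.002], [0.003, -0.001, -1.0]]
force: [0.2, -0.3, 0.1]
opening: 0.6
```

```bash
python3 - <<'E'
from h import *
s=st();biscuits()
E
```

```text
t 37.95 p [ 0.3804 -0.274   0.1539] jawdeg 7.4 F [ 0.2 -0.3  0.1] op 0.6 q [-49.  26. 109.   0.  45. -57.]
c 0.68 xy 0.3901 -0.3613 len 31 wid 27 axis -85.6 bgr [ 57. 119. 175.] px 283 294
c 0.61 xy 0.3801 -0.2833 len 68 wid 27 axis -82.7 bgr [ 54. 114. 170.] px 284 218
```

>>> send_rows([
  [[0.02, -0.5, -0.6, 0, -0.2], [0, 0, -0.9, 0, -0.2], [0, 0, -0.9, 0, -0.2], [0, 0, -0.8, 0, -0.2], [0, 0, -0.6, 0, -0.2], [0, 0, -0.27, 0, -0.2], [0, 0, 0, 0, -0.2], [0, 0, 0, 0, 1], [0, 0, 0, 0, 1], [0, 0, 0, 0, 1], [0, 0, 0, 0, 1], [0, 0, 0, 0, 1], [0, 0, 0, 0, 1]],
])

```text
time_s: 39.35
position: [0.3818, -0.2897, 0.0332]
tcp_rot: [[-0.13, 0.992, 0.0], [0.992, 0.13, -0.001], [-0.001, 0.0, -1.0]]
force: [0.4, 0.1, 2.8]
opening: 0.202
```

>>> send_rows([
  [[0, 0, 0.6, 0, 1], [0, 0, 0.9, 0, 1], [0.2, 0.4, 0.9, -0.06, 1], [0.43, 0.75, 0.9, -0.06, 1], [0.43, 0.75, 0.7, -0.06, 1], [0.43, 0.75, 0, -0.06, 1], [0.43, 0.75, 0, -0.06, 1], [0.43, 0.75, 0, -0.06, 1], [0.43, 0.75, 0, -0.06, 1], [0.43, 0.75, 0, -0.06, 1], [0.43, 0.75, 0, -0.06, 1], [0.43, 0.75, 0, -0.06, 1], [0.43, 0.75, 0, -0.06, 1], [0.43, 0.75, 0, -0.06, 1], [0.24, 0.31, 0, -0.06, 1], [0, 0, 0, 0, 1], [0, 0, 0, 0, 1]],
])

```text
time_s: 41.05
position: [0.5363, -0.0212, 0.1527]
tcp_rot: [[-0.052, 0.999, -0.001], [0.999, 0.052, -0.0], [-0.0, -0.001, -1.0]]
force: [-0.6, -0.8, -1.2]
opening: 0.203
```

```bash
python3 - <<'E'
from h import *
s=st();snap('wrist','w26');nets('wrist',['bowl_rim'])
E
```

```text
t 41.05 p [ 0.5363 -0.0212  0.1527] jawdeg 3.0 F [-0.6 -0.8 -1.2] op 0.203 q [-14.  31.  99.  -0.  50. -17.]
wrist bowl_rim [([0.519, -0.022, 0.068], 0.86)]
```

View pics/w26.png

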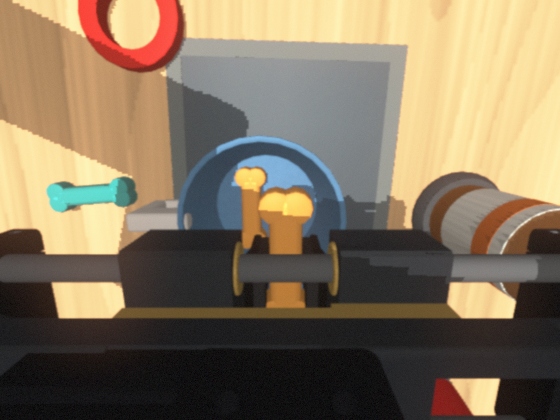

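>>> send_rows([
  [[-0.15, 0, -0.6, 0, 1], [0, 0, -0.9, 0, 1], [0, 0, -0.9, 0, 1], [0, 0, -0.7, 0, 1], [0, 0, -0.3, 0, 1], [0, 0, 0, 0, 1], [0, 0, 0, 0, 0.2], [0, 0, 0, 0, 0.2], [0, 0, 0, 0, 0.2], [0, 0, 0.6, 0, 0.2], [-0.3, 0, 0.9, 0, 0.2], [-0.3, 0, 0.9, 0, -0.2], [-0.3, 0, 0.9, 0, -0.2], [0, 0, 0, 0, -0.2]],
])

```text
time_s: 42.55
position: [0.5063, -0.0209, 0.1535]
tcp_rot: [[-0.052, 0.999, 0.006], [0.999, 0.052, -0.002], [-0.002, 0.006, -1.0]]
force: [0.1, 0.3, 0.1]
opening: 0.563
```

```bash
python3 - <<'E'
from h import *
s=st();snap('wrist','w27');nets('wrist',['bowl_rim'])
imaging.capture('top');biscuits('top')
E
```

```text
t 42.55 p [ 0.5063 -0.0209  0.1535] jawdeg 3.0 F [0.1 0.3 0.1] op 0.563 q [-15.  29. 104.  -0.  47. -18.]
wrist bowl_rim [([0.521, -0.021, 0.071], 0.7)]
c 0.69 xy 0.4871 -0.3741 len 76 wid 23 axis -79.7 bgr [ 21. 109. 154.] px 388 201
c 0.64 xy 0.208 -0.3407 len 79 wid 29 axis 12.2 bgr [121.  83.  83.] px 378 288
c 0.59 xy 0.2624 -0.4512 len 79 wid 29 axis 79.4 bgr [136. 150. 156.] px 413 273
c 0.53 xy 0.3858 -0.3813 len 74 wid 26 axis 87.9 bgr [ 24. 107. 152.] px 391 232
c 0.49 xy 0.5868 -0.3683 len 75 wid 23 axis -88.7 bgr [ 24. 107. 153.] px 386 171
c 0.47 xy 0.3187 -0.0225 len 18 wid 18 axis 46.4 bgr [106. 117.  48.] px 278 251
```

View pics/w27.png

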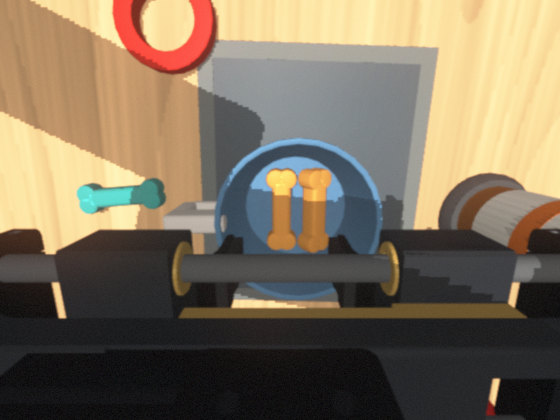

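>>> send_rows([
  [[-0.04, -0.4, 0, 0.08, -0.2], [-0.04, -0.8, 0, 0.08, -0.2], [-0.04, -0.8, 0, 0.08, -0.2], [-0.04, -0.8, 0, 0.08, -0.2], [-0.04, -0.8, 0, 0.08, -0.2], [-0.04, -0.8, 0, 0.08, -0.2], [-0.04, -0.8, 0, 0.08, -0.2], [-0.04, -0.8, 0, 0.08, -0.2], [-0.04, -0.8, 0, 0.08, -0.2], [-0.04, -0.8, 0, 0.08, -0.2], [-0.04, -0.8, 0, 0.08, -0.2], [-0.04, -0.8, 0, 0.08, -0.2], [-0.04, -0.8, 0, 0.08, -0.2], [-0.04, -0.8, 0, 0.08, -0.2], [-0.04, -0.5, 0, 0.08, -0.2], [0, 0, 0, 0, -0.2], [0, 0, 0, 0, -0.2]],
])

```text
time_s: 44.5
position: [0.4868, -0.3588, 0.149]
tcp_rot: [[-0.171, 0.985, -0.001], [0.985, 0.171, 0.002], [0.002, -0.001, -1.0]]
force: [-0.4, 0.3, 0.3]
opening: 0.599
```

```bash
python3 - <<'E'
from h import *
s=st();biscuits()
E
ls -t pics|head -1
```

```text
t 44.5 p [ 0.4868 -0.3588  0.149 ] jawdeg 9.8 F [-0.4  0.3  0.3] op 0.599 q [-47.  35.  90.   0.  55. -57.]
c 0.92 xy 0.5861 -0.3564 len 56 wid 32 axis -84.5 bgr [ 56. 118. 174.] px 390 219
c 0.81 xy 0.2494 -0.3382 len 37 wid 26 axis 9.8 bgr [176. 103.  89.] px 21 143
c 0.71 xy 0.4863 -0.3687 len 63 wid 27 axis -80.2 bgr [ 56. 119. 179.] px 283 218
c 0.65 xy 0.281 -0.4197 len 33 wid 29 axis 18.2 bgr [194. 203. 208.] px 55 235
c 0.62 xy 0.3937 -0.367 len 51 wid 32 axis -85.7 bgr [ 82. 176. 223.] px 180 200
c 0.17 xy 0.6799 -0.2532 len 76 wid 50 axis -67.9 bgr [ 46.  58. 123.] px 533 124
b_4450.png
```

>>> send_rows([
  [[0.03, -0.6, -0.6, 0, -0.2], [0, 0, -0.9, 0, -0.2], [0, 0, -0.9, 0, -0.2], [0, 0, -0.8, 0, -0.2], [0, 0, -0.5, 0, -0.2], [0, 0, -0.2, 0, -0.2], [0, 0, 0, 0, -0.2], [0, 0, 0, 0, 1], [0, 0, 0, 0, 1], [0, 0, 0, 0, 1], [0, 0, 0, 0, 1], [0, 0, 0, 0, 1], [0, 0, 0, 0, 1]],
])

```text
time_s: 45.9
position: [0.4883, -0.3779, 0.0332]
tcp_rot: [[-0.171, 0.985, 0.0], [0.985, 0.171, -0.0], [-0.0, 0.0, -1.0]]
force: [-0.8, -0.3, 1.9]
opening: 0.202
```

>>> send_rows([
  [[0, 0, 0.6, 0, 1], [0, 0, 0.9, 0, 1], [0, 0.2, 0.9, 0.9, 1], [0.07, 0.75, 0.9, 0.93, 1], [0.07, 0.8, 0.7, 0.93, 1], [0.07, 0.8, 0, 0.93, 1], [0.07, 0.8, 0, 0.93, 1], [0.07, 0.8, 0, 0.93, 1], [0.07, 0.8, 0, 0.93, 1], [0.07, 0.8, 0, 0.93, 1], [0.07, 0.8, 0, 0.93, 1], [0.07, 0.8, 0, 0.93, 1], [0.07, 0.8, 0, 0.93, 1], [0.07, 0.8, 0, 0.93, 1], [0.07, 0.8, 0, 0.93, 1], [0.07, 0.8, 0, 0.93, 1], [0.09, 0.85, 0, 0.93, 1], [0, 0, 0, 0, 1], [0, 0, 0, 0, 1]],
])

```text
time_s: 47.8
position: [0.5182, -0.0356, 0.1529]
tcp_rot: [[-1.0, 0.006, 0.0], [0.006, 1.0, -0.0], [-0.0, -0.0, -1.0]]
force: [0.1, 0.8, -0.7]
opening: 0.203
```

```bash
python3 - <<'E'
from h import *
s=st();snap('wrist','w28');nets('wrist',['bowl_rim'])
E
```

```text
t 47.8 p [ 0.5182 -0.0356  0.1529] jawdeg 89.6 F [ 0.1  0.8 -0.7] op 0.203 q [ -16.   29.  102.   -0.   49. -106.]
wrist bowl_rim []
```

View pics/w28.png

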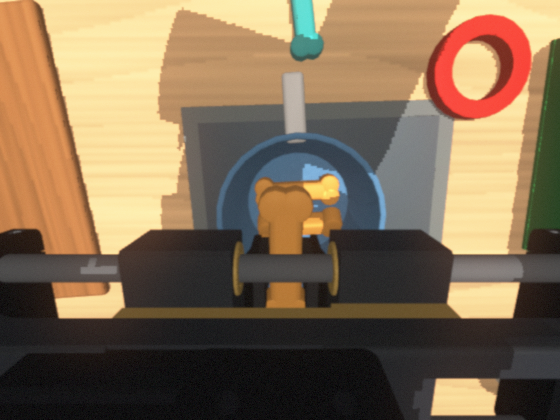

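>>> send_rows([
  [[0, 0, -0.6, 0, 1], [0, 0, -0.9, 0, 1], [0, 0, -0.9, 0, 1], [0, 0, -0.6, 0, 1], [0, 0, -0.2, 0, 1], [0, 0, 0, 0, 1], [0, 0, 0, 0, 0.2], [0, 0, 0, 0, 0.2], [0, 0, 0, 0, 0.2], [0, 0, 0.6, 0, 0.2], [0, 0, 0.9, 0, 0.2], [0, 0, 0.9, 0, -0.2], [0, 0, 0.8, 0, -0.2], [0, 0, 0, 0, -0.2]],
])

```text
time_s: 49.3
position: [0.5204, -0.0362, 0.1564]
tcp_rot: [[-1.0, 0.006, 0.008], [0.006, 1.0, -0.002], [-0.008, -0.002, -1.0]]
force: [0.0, 0.6, -0.7]
opening: 0.567
```

```bash
python3 - <<'E'
from h import *
s=st();snap('wrist','w29');nets('wrist',['bowl_rim'])
imaging.capture('top');biscuits('top')
E
```

```text
t 49.3 p [ 0.5204 -0.0362  0.1564] jawdeg 89.6 F [ 0.   0.6 -0.7] op 0.567 q [ -16.   29.  102.   -0.   49. -106.]
wrist bowl_rim [([0.518, -0.02, 0.069], 0.61)]
c 0.67 xy 0.2079 -0.3394 len 77 wid 25 axis 12.9 bgr [125.  81.  76.] px 378 289
c 0.59 xy 0.2588 -0.4497 len 78 wid 25 axis 85.0 bgr [139. 152. 156.] px 412 273
c 0.53 xy 0.3859 -0.3798 len 77 wid 26 axis 87.9 bgr [ 23. 108. 153.] px 390 232
c 0.52 xy 0.5867 -0.3683 len 81 wid 27 axis 88.2 bgr [ 25. 104. 149.] px 386 170
c 0.49 xy 0.6987 0.3702 len 104 wid 80 axis 77.1 bgr [ 98. 110. 120.] px 161 133
```

View pics/w29.png

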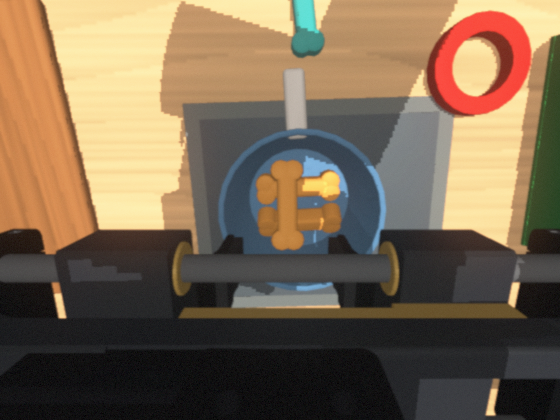

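>>> send_rows([
  [[0.1, -0.4, 0, -0.94, -0.2], [0.13, -0.63, 0, -0.94, -0.2], [0.13, -0.63, 0, -0.94, -0.2], [0.13, -0.63, 0, -0.94, -0.2], [0.13, -0.63, 0, -0.94, -0.2], [0.13, -0.63, 0, -0.94, -0.2], [0.13, -0.63, 0, -0.94, -0.2], [0.13, -0.63, 0, -0.94, -0.2], [0.13, -0.63, 0, -0.94, -0.2], [0.13, -0.63, 0, -0.94, -0.2], [0.13, -0.63, 0, -0.94, -0.2], [0.13, -0.63, 0, -0.94, -0.2], [0.13, -0.63, 0, -0.94, -0.2], [0.13, -0.63, 0, -0.94, -0.2], [0.13, -0.63, 0, -0.94, -0.2], [0.13, -0.63, 0, -0.94, -0.2], [0.13, -0.63, 0, -0.94, -0.2], [0, 0, 0, 0, -0.2], [0, 0, 0, 0, -0.2]],
])

```text
time_s: 51.45
position: [0.5827, -0.3494, 0.1513]
tcp_rot: [[0.033, 0.999, -0.002], [0.999, -0.033, 0.002], [0.002, -0.002, -1.0]]
force: [0.0, 0.3, -0.2]
opening: 0.601
```

```bash
python3 - <<'E'
from h import *
s=st();biscuits()
E
ls -t pics|head -1
```

```text
t 51.45 p [ 0.5827 -0.3494  0.1513] jawdeg -1.9 F [ 0.   0.3 -0.2] op 0.601 q [-40.  40.  78.   0.  62. -38.]
c 0.97 xy 0.5864 -0.3598 len 64 wid 29 axis 88.1 bgr [ 48. 103. 154.] px 291 218
c 0.62 xy 0.3961 -0.352 len 37 wid 24 axis 20.8 bgr [ 63. 139. 195.] px 84 220
b_5145.png
```

>>> send_rows([
  [[0.12, -0.69, -0.6, 0, -0.2], [0, 0, -0.9, 0, -0.2], [0, 0, -0.9, 0, -0.2], [0, 0, -0.8, 0, -0.2], [0, 0, -0.57, 0, -0.2], [0, 0, -0.2, 0, -0.2], [0, 0, 0, 0, -0.2], [0, 0, 0, 0, 1], [0, 0, 0, 0, 1], [0, 0, 0, 0, 1], [0, 0, 0, 0, 1], [0, 0, 0, 0, 1], [0, 0, 0, 0, 1]],
])

```text
time_s: 52.85
position: [0.5873, -0.371, 0.0342]
tcp_rot: [[0.034, 0.999, 0.0], [0.999, -0.034, -0.0], [-0.0, 0.0, -1.0]]
force: [-0.2, 0.6, 1.4]
opening: 0.203
```

>>> send_rows([
  [[0, 0, 0.6, 0, 1], [0, 0, 0.9, 0, 1], [-0.1, 0.4, 0.9, 0.94, 1], [-0.13, 0.74, 0.9, 0.94, 1], [-0.13, 0.74, 0.7, 0.94, 1], [-0.13, 0.74, 0, 0.94, 1], [-0.13, 0.74, 0, 0.94, 1], [-0.13, 0.74, 0, 0.94, 1], [-0.13, 0.74, 0, 0.94, 1], [-0.13, 0.74, 0, 0.94, 1], [-0.13, 0.74, 0, 0.94, 1], [-0.13, 0.74, 0, 0.94, 1], [-0.13, 0.74, 0, 0.94, 1], [-0.13, 0.74, 0, 0.94, 1], [-0.13, 0.74, 0, 0.94, 1], [-0.13, 0.74, 0, 0.94, 1], [-0.13, 0.74, 0, 0.94, 1], [-0.13, 0.74, 0, 0.94, 1], [-0.13, 0.08, 0, 0.94, 1], [0, 0, 0, 0, 1]],
])

```text
time_s: 54.85
position: [0.5214, -0.0225, 0.1548]
tcp_rot: [[-1.0, 0.005, 0.001], [0.005, 1.0, -0.0], [-0.001, -0.0, -1.0]]
force: [-0.2, 0.6, -0.7]
opening: 0.207
```

```bash
python3 - <<'E'
from h import *
s=st();snap('wrist','w30');nets('wrist',['bowl_rim'])
E
```

```text
t 54.85 p [ 0.5214 -0.0225  0.1548] jawdeg 89.7 F [-0.2  0.6 -0.7] op 0.207 q [ -15.   29.  102.   -0.   49. -104.]
wrist bowl_rim []
```

View pics/w30.png

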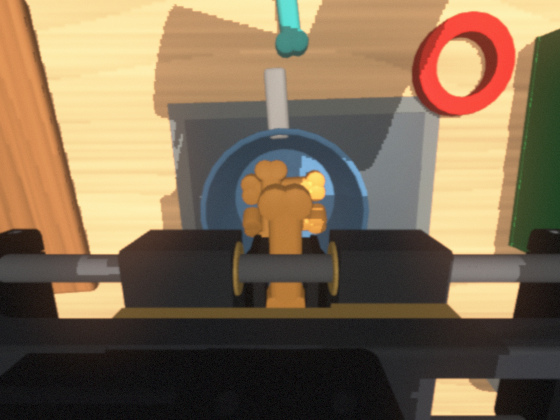

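>>> send_rows([
  [[0, 0.65, -0.4, 0, 1], [0, 0, -0.9, 0, 1], [0, 0, -0.9, 0, 1], [0, 0, -0.6, 0, 1], [0, 0, -0.2, 0, 1], [0, 0, 0, 0, 1], [0, 0, 0, 0, 0.2], [0, 0, 0, 0, 0.2], [0, 0, 0, 0, 0.2], [0, 0, 0.6, 0, 0.2], [0, 0, 0.9, 0, 0.2], [0, 0, 0.9, 0, -0.2], [0, 0, 0.6, 0, -0.2], [0, 0, 0, 0, -0.2]],
])

```text
time_s: 56.35
position: [0.5238, -0.0043, 0.1568]
tcp_rot: [[-1.0, 0.007, 0.007], [0.007, 1.0, -0.002], [-0.007, -0.002, -1.0]]
force: [-0.9, -0.3, -0.5]
opening: 0.566
```

```bash
python3 - <<'E'
from h import *
s=st();snap('wrist','w31');nets('wrist',['bowl_rim'])
imaging.capture('top');biscuits('top')
E
```

```text
t 56.35 p [ 0.5238 -0.0043  0.1568] jawdeg 89.6 F [-0.9 -0.3 -0.5] op 0.566 q [ -13.   29.  101.   -0.   49. -102.]
wrist bowl_rim [([0.517, -0.022, 0.066], 0.69)]
c 0.69 xy 0.4614 0.4227 len 55 wid 19 axis 3.0 bgr [24. 46. 52.] px 141 203
c 0.59 xy 0.2618 -0.4498 len 77 wid 26 axis 85.3 bgr [141. 154. 157.] px 411 272
c 0.55 xy 0.3443 -0.0203 len 77 wid 29 axis 1.4 bgr [ 96. 111.  66.] px 277 244
c 0.52 xy 0.2076 -0.3404 len 73 wid 20 axis 9.8 bgr [128.  80.  72.] px 378 288
c 0.51 xy 0.3874 -0.3798 len 79 wid 27 axis 85.3 bgr [ 23. 106. 152.] px 390 232
```

View pics/w31.png

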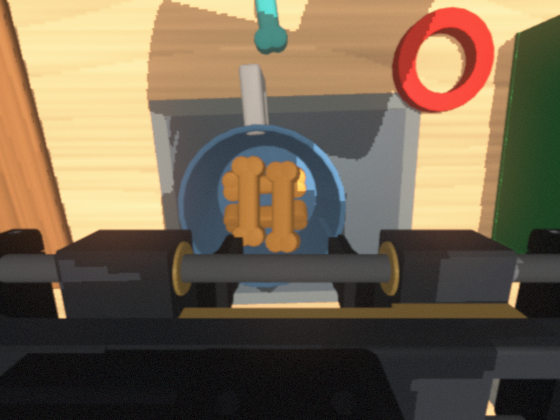

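>>> send_rows([
  [[-0.2, -0.4, 0, -0.9, -0.2], [-0.25, -0.68, 0, -0.9, -0.2], [-0.25, -0.68, 0, -0.9, -0.2], [-0.25, -0.68, 0, -0.9, -0.2], [-0.25, -0.68, 0, -0.9, -0.2], [-0.25, -0.68, 0, -0.9, -0.2], [-0.25, -0.68, 0, -0.9, -0.2], [-0.25, -0.68, 0, -0.9, -0.2], [-0.25, -0.68, 0, -0.9, -0.2], [-0.25, -0.68, 0, -0.9, -0.2], [-0.25, -0.68, 0, -0.9, -0.2], [-0.25, -0.68, 0, -0.9, -0.2], [-0.25, -0.68, 0, -0.9, -0.2], [-0.25, -0.68, 0, -0.9, -0.2], [-0.25, -0.68, 0, -0.9, -0.2], [-0.25, -0.68, 0, -0.9, -0.2], [-0.25, -0.68, 0, -0.9, -0.2], [-0.25, -0.68, 0, -0.9, -0.2], [0, 0, 0, 0, -0.2], [0, 0, 0, 0, -0.2]],
])

```text
time_s: 58.6
position: [0.3878, -0.362, 0.1528]
tcp_rot: [[0.056, 0.998, -0.001], [0.998, -0.056, 0.002], [0.002, -0.001, -1.0]]
force: [-0.2, 0.3, 0.3]
opening: 0.598
```

```bash
python3 - <<'E'
from h import *
s=st();biscuits()
E
ls -t pics|head -1
```

```text
t 58.6 p [ 0.3878 -0.362   0.1528] jawdeg -3.2 F [-0.2  0.3  0.3] op 0.598 q [-55.  30. 100.   0.  50. -52.]
c 0.91 xy 0.3881 -0.3737 len 62 wid 27 axis 86.8 bgr [ 56. 119. 179.] px 287 219
c 0.87 xy 0.2185 -0.3435 len 83 wid 28 axis 11.5 bgr [201. 116. 100.] px 101 201
b_5860.png
```

>>> send_rows([
  [[0, -0.66, -0.6, 0, -0.2], [0, 0, -0.9, 0, -0.2], [0, 0, -0.9, 0, -0.2], [0, 0, -0.8, 0, -0.2], [0, 0, -0.6, 0, -0.2], [0, 0, -0.22, 0, -0.2], [0, 0, 0, 0, -0.2], [0, 0, 0, 0, 1], [0, 0, 0, 0, 1], [0, 0, 0, 0, 1], [0, 0, 0, 0, 1], [0, 0, 0, 0, 1], [0, 0, 0, 0, 1]],
])

```text
time_s: 60.0
position: [0.3884, -0.3827, 0.0335]
tcp_rot: [[0.056, 0.998, 0.0], [0.998, -0.056, -0.0], [-0.0, 0.0, -1.0]]
force: [-0.3, 1.1, 3.0]
opening: 0.203
```

>>> send_rows([
  [[0, 0, 0.6, 0, 1], [0, 0, 0.9, 0, 1], [0.1, 0.4, 0.9, 0.03, 1], [0.26, 0.73, 0.9, 0.03, 1], [0.26, 0.73, 0.7, 0.03, 1], [0.26, 0.73, 0, 0.03, 1], [0.26, 0.73, 0, 0.03, 1], [0.26, 0.73, 0, 0.03, 1], [0.26, 0.73, 0, 0.03, 1], [0.26, 0.73, 0, 0.03, 1], [0.26, 0.73, 0, 0.03, 1], [0.26, 0.73, 0, 0.03, 1], [0.26, 0.73, 0, 0.03, 1], [0.26, 0.73, 0, 0.03, 1], [0.26, 0.73, 0, 0.03, 1], [0.26, 0.73, 0, 0.03, 1], [0.26, 0.73, 0, 0.03, 1], [0.26, 0.73, 0, 0.03, 1], [0.26, 0.71, 0, 0.03, 1], [0, 0, 0, 0, 1]],
])

```text
time_s: 62.0
position: [0.5165, -0.0186, 0.1531]
tcp_rot: [[0.002, 1.0, 0.0], [1.0, -0.002, 0.001], [0.001, 0.0, -1.0]]
force: [0.4, -0.1, -0.9]
opening: 0.2
```

```bash
python3 - <<'E'
from h import *
s=st();snap('wrist','w32');nets('wrist',['bowl_rim'])
E
```

```text
t 62.0 p [ 0.5165 -0.0186  0.1531] jawdeg -0.1 F [ 0.4 -0.1 -0.9] op 0.2 q [-14.  29. 102.   0.  48. -14.]
wrist bowl_rim []
```

View pics/w32.png

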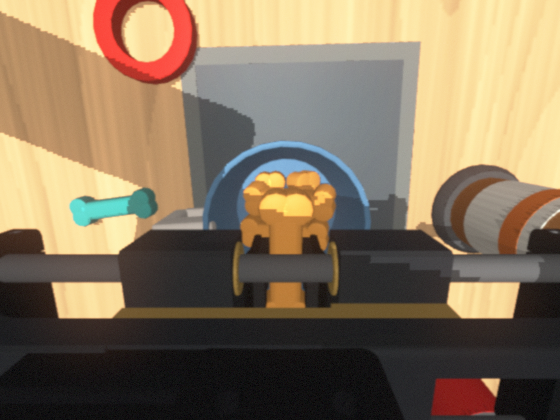

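>>> send_rows([
  [[0, -0.07, -0.6, 0, 1], [0, 0, -0.9, 0, 1], [0, 0, -0.8, 0, 1], [0, 0, -0.47, 0, 1], [0, 0, 0, 0, 1], [0, 0, 0, 0, 1], [0, 0, 0, 0, 0.3], [0, 0, 0, 0, 0.3], [0, 0, 0, 0, 0.3], [0, 0, 0.5, 0, 0.3], [0, 0, 0.9, 0, 0.3], [0, 0, 0.9, 0, -0.2], [-0.3, 0, 0.6, 0, -0.2], [-0.4, 0, 0.3, 0, -0.2], [0, 0, 0, 0, -0.2]],
])

```text
time_s: 63.6
position: [0.4935, -0.0226, 0.1667]
tcp_rot: [[0.005, 1.0, -0.001], [1.0, -0.005, 0.0], [0.0, -0.001, -1.0]]
force: [0.0, -0.5, -0.4]
opening: 0.574
```

```bash
python3 - <<'E'
from h import *
s=st();snap('wrist','w33');nets('wrist',['bowl_rim','bowl_grip'])
c=snap('top','t33');nets('top',['bowl_rim','bowl','mat','oil','spout','pump_top'])
cv2.imwrite('pics/t33c.png',cv2.resize(c['img'][100:280,110:430],None,fx=2.5,fy=2.5)[:600])
E
```

```text
t 63.6 p [ 0.4935 -0.0226  0.1667] jawdeg -0.3 F [ 0.  -0.5 -0.4] op 0.574 q [-16.  27. 105.  -0.  49. -15.]
wrist bowl_rim []
wrist bowl_grip [([0.427, -0.026, 0.057], 0.79)]
top bowl_rim []
top bowl []
top mat [([0.456, 0.349, 0.02], 0.48)]
top oil [([0.714, -0.025, 0.002], 0.6)]
top spout [([0.637, -0.022, 0.19], 0.66)]
top pump_top [([0.711, 0.246, -0.001], 0.49), ([0.709, -0.027, 0.217], 0.47)]
```

View pics/w33.png

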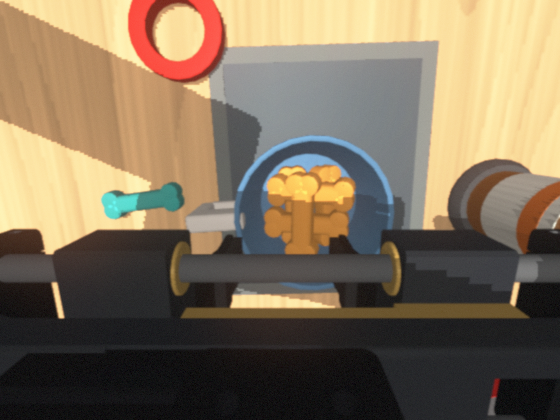

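View pics/t33c.png

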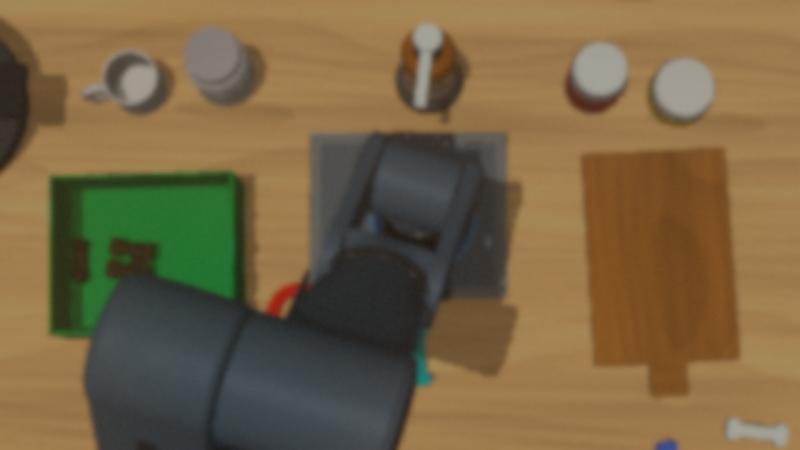

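>>> send_rows([
  [[-0.1, 0, 0, -0.9, -0.2], [-0.13, 0, 0, -0.92, -0.2], [-0.13, 0, 0, -0.92, -0.2], [-0.13, 0, 0, -0.92, -0.2], [-0.13, 0, 0, -0.92, -0.2], [-0.13, 0, 0, -0.92, -0.2], [-0.13, 0, 0, -0.92, -0.2], [-0.13, 0, 0, -0.92, -0.2], [-0.13, 0, 0, -0.92, -0.2], [-0.13, 0, 0, -0.92, -0.2], [-0.13, 0, 0, -0.92, -0.2], [-0.13, 0, 0, -0.92, -0.2], [-0.13, 0, 0, -0.92, -0.2], [-0.13, 0, 0, -0.92, -0.2], [-0.13, 0, 0, -0.92, -0.2], [-0.13, 0, 0, -0.92, -0.2], [-0.13, 0, 0, -0.92, -0.2], [0, 0, 0, 0, -0.2]],
])

```text
time_s: 65.9
position: [0.4292, -0.0227, 0.1659]
tcp_rot: [[1.0, 0.004, -0.001], [0.004, -1.0, 0.0], [-0.001, -0.0, -1.0]]
force: [-0.4, -0.2, -0.5]
opening: 0.6
```

```bash
python3 - <<'E'
from h import *
s=st();snap('wrist','w34');nets('wrist',['bowl_rim','bowl_grip','bowl','spout','oil'])
E
```

```text
t 65.9 p [ 0.4292 -0.0227  0.1659] jawdeg -89.8 F [-0.4 -0.2 -0.5] op 0.6 q [-18.  23. 114.   0.  44.  72.]
wrist bowl_rim [([0.497, -0.023, 0.007], 0.62)]
wrist bowl_grip [([0.426, -0.024, 0.058], 0.97)]
wrist bowl []
wrist spout []
wrist oil []
```

View pics/w34.png

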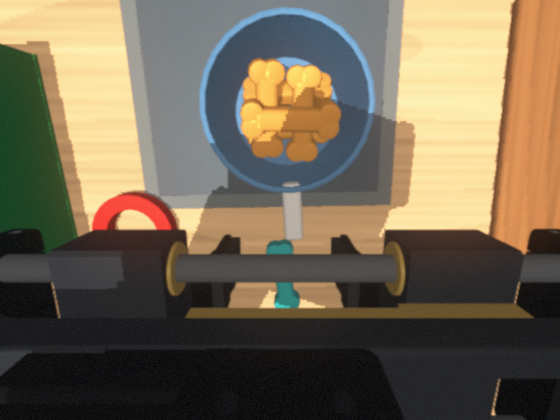

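>>> send_rows([
  [[-0.06, -0.1, -0.6, 0.5, -0.2], [0, 0, -0.9, 0, -0.2], [0, 0, -0.9, 0, -0.2], [0, 0, -0.8, 0, -0.2], [0, 0, -0.46, 0, -0.2], [0, 0, 0, 0, -0.2], [0, 0, 0, 0, 1], [0, 0, 0, 0, 1], [0, 0, 0, 0, 1], [0, 0, 0, 0, 1], [0, 0, 0, 0, 1], [0, 0, 0, 0, 1], [0, 0, 0, 0, 1]],
])

```text
time_s: 67.5
position: [0.4283, -0.0261, 0.0566]
tcp_rot: [[0.999, 0.054, 0.001], [0.054, -0.999, -0.001], [0.001, 0.001, -1.0]]
force: [-1.2, -2.2, 5.1]
opening: 0.181
```

>>> send_rows([
  [[0, 0, 0.1, 0, 1], [0.1, 0, 0, 0, 1], [0.2, 0.01, 0, 0, 1], [0.25, 0.01, 0, 0, 1], [0.25, 0.01, 0, 0, 1], [0.25, 0.02, 0, 0, 1], [0.25, 0.02, 0, 0, 1], [0.25, 0.02, 0, 0, 1], [0.25, 0.01, 0, 0, 1], [0.25, 0.01, 0, 0, 1], [0.25, 0, 0, 0, 1], [0.2, 0, 0, 0, 1], [0.1, 0, 0, 0, 1], [0, 0, 0, 0, 1]],
])

```text
time_s: 68.9
position: [0.5064, -0.0226, 0.0592]
tcp_rot: [[0.999, 0.054, 0.0], [0.054, -0.999, -0.0], [0.0, 0.0, -1.0]]
force: [0.1, -0.0, -4.9]
opening: 0.183
```

```bash
python3 - <<'E'
from h import *
s=st();print(s['moment']);snap('wrist','w35');
c=snap('scene','s35');nets('scene',['bowl_rim','bowl','spout','oil','pump_top'])
cv2.imwrite('pics/s35c.png',cv2.resize(c['img'][150:310,240:440],None,fx=4,fy=4)[:600])
E
```

```text
t 68.9 p [ 0.5064 -0.0226  0.0592] jawdeg -86.9 F [ 0.1 -0.  -4.9] op 0.183 q [-15.  38. 107.   0.  35.  72.]
[ 0.02638388  0.28403585 -0.01441677]
scene bowl_rim [([0.599, -0.02, 0.074], 0.81)]
scene bowl [([0.596, -0.015, 0.001], 0.83)]
scene spout [([0.635, -0.02, 0.19], 0.62)]
scene oil [([0.715, -0.021, -0.001], 0.66)]
scene pump_top []
```

View pics/s35c.png

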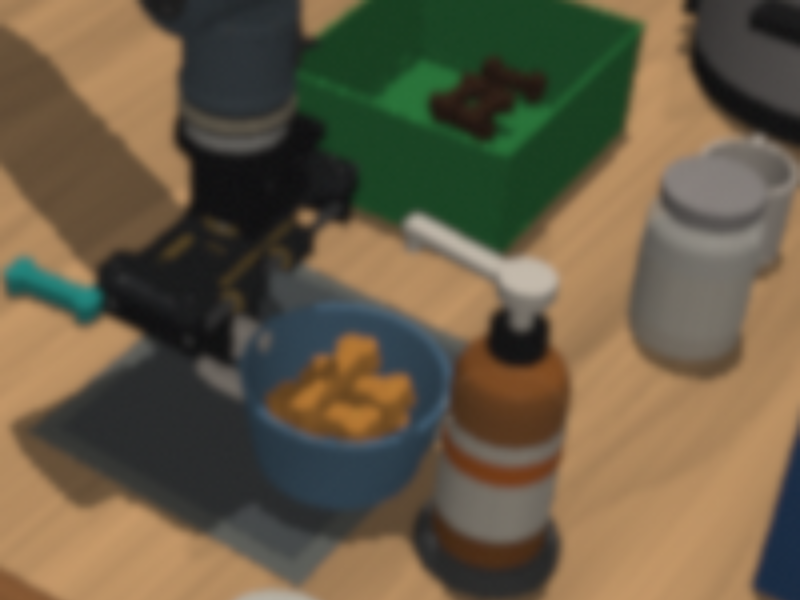

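View pics/w35.png

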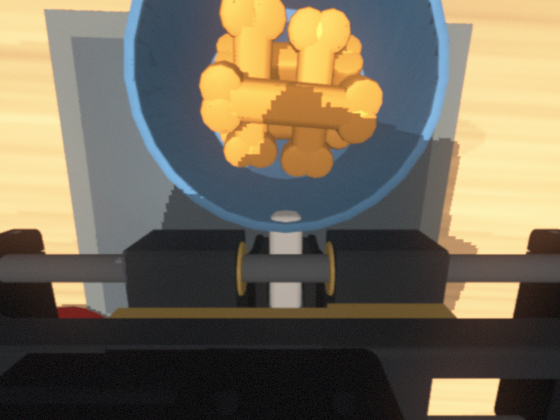

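>>> send_rows([
  [[0, 0, -0.08, 0, 1], [0, 0, -0.04, 0, 1], [0, 0, 0, 0, 1], [0, 0, 0, 0, -0.2], [0, 0, 0, 0, -0.2], [0, 0, 0, 0, -0.2], [0, 0, 0, 0, -0.2], [0, 0, 0.6, 0, -0.2], [0, 0, 0.9, 0, -0.2], [-0.3, 0, 0.9, 0, 1], [-0.6, 0, 0.9, 0, 1], [-0.6, 0, 0.9, 0, 1], [-0.3, 0, 0.9, 0, 1], [0, 0, 0.9, 0, 1], [0, 0, 0.6, 0, 1], [0, 0, 0, 0, 1]],
])

```text
time_s: 70.85
position: [0.4535, -0.023, 0.2559]
tcp_rot: [[0.999, 0.054, 0.006], [0.054, -0.999, -0.002], [0.006, 0.002, -1.0]]
force: [0.3, -1.0, -0.1]
opening: 0.056
```

```bash
python3 - <<'E'
from h import *
s=st();c=snap('wrist','w36');nets('wrist',['bowl_rim','bowl','spout','pump_top','oil'])
c=snap('top','t36');nets('top',['bowl_rim','bowl','spout','pump_top','oil'])
c=snap('scene','s36');nets('scene',['bowl_rim','bowl','spout','oil','pump_top'])
E
```

```text
t 70.85 p [ 0.4535 -0.023   0.2559] jawdeg -86.9 F [ 0.3 -1.  -0.1] op 0.056 q [-17.  16. 105.   0.  59.  70.]
wrist bowl_rim []
wrist bowl []
wrist spout []
wrist pump_top []
wrist oil [([0.576, -0.018, 0.006], 0.32)]
top bowl_rim [([0.593, -0.018, 0.072], 0.81)]
top bowl [([0.596, -0.017, 0.004], 0.91), ([0.588, -0.019, 0.047], 0.36)]
top spout [([0.638, -0.021, 0.192], 0.74)]
top pump_top [([0.713, -0.026, 0.217], 0.66)]
top oil [([0.713, -0.025, 0.003], 0.76)]
scene bowl_rim [([0.529, -0.005, 0.001], 0.47), ([0.597, 0.002, 0.035], 0.42)]
scene bowl [([0.596, -0.017, -0.0], 0.92), ([0.51, -0.023, 0.057], 0.33)]
scene spout [([0.636, -0.022, 0.191], 0.66), ([0.71, -0.026, 0.208], 0.56)]
scene oil [([0.712, -0.022, 0.001], 0.67)]
scene pump_top []
```

View pics/w36.png

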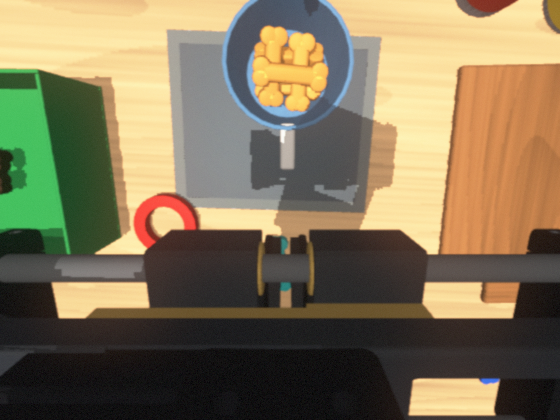

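>>> send_rows([
  [[0, 0, 0.6, 0, 1], [0.4, 0, 0.3, 0, 1], [0.8, 0, 0, 0, 1], [0.8, 0, 0, 0, 1], [0.8, -0.02, 0, 0, 1], [0.8, -0.02, 0, 0, 1], [0.8, -0.02, 0, 0, 1], [0.8, -0.02, 0, 0, 1], [0.8, -0.02, 0, 0, 1], [0.8, 0, 0, 0, 1], [0.8, 0, 0, 0, 1], [0.5, 0, 0, 0, 1], [0.3, 0, 0, 0, 1], [0, 0, 0, 0, 1], [0, 0, 0, 0, 1]],
])

```text
time_s: 73.25
position: [0.7031, -0.0254, 0.2803]
tcp_rot: [[0.999, 0.054, -0.001], [0.054, -0.999, 0.0], [-0.001, -0.0, -1.0]]
force: [-0.3, -0.1, 0.2]
opening: 0.008
```

```bash
python3 - <<'E'
from h import *
s=st();c=snap('wrist','w37');nets('wrist',['pump_top'])
c=snap('scene','s37');nets('scene',['pump_top','spout'])
cv2.imwrite('pics/s37c.png',cv2.resize(c['img'][130:290,260:460],None,fx=4,fy=4)[:600])
E
```

```text
t 73.25 p [ 0.7031 -0.0254  0.2803] jawdeg -86.9 F [-0.3 -0.1  0.2] op 0.008 q [-11.  35.  67.  -0.  79.  76.]
wrist pump_top [([0.713, -0.023, 0.216], 0.79)]
scene pump_top []
scene spout [([0.635, -0.017, 0.192], 0.94)]
```

View pics/s37c.png

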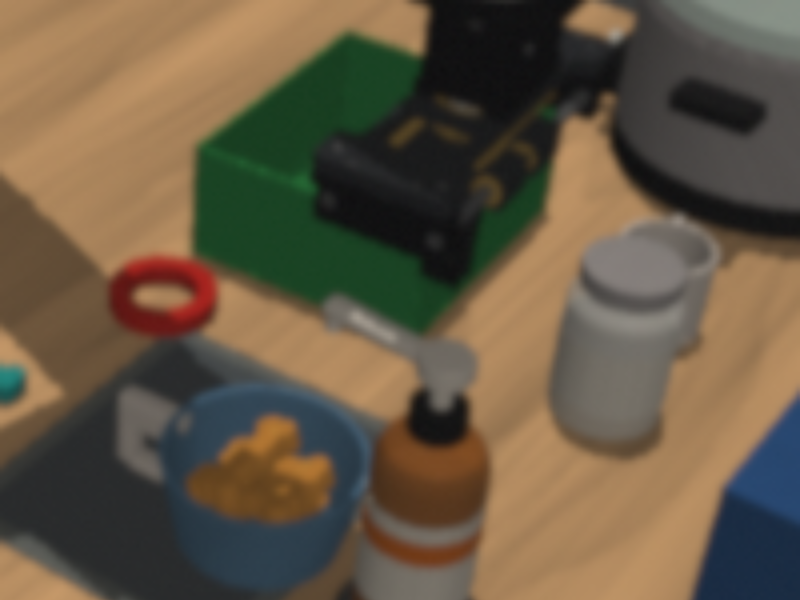

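View pics/w37.png

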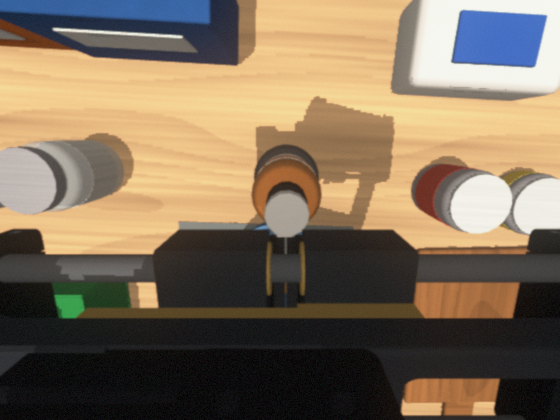

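>>> send_rows([
  [[0.33, 0, 0, 0, 1], [0, 0, -0.5, 0, 1], [0, 0, -0.6, 0, 1], [0, 0, -0.4, 0, 1], [0, 0, -0.2, 0, 1], [0, 0, -0.2, 0, 1], [0, 0, -0.15, 0, 1], [0, 0, 0, 0, 1]],
])

```text
time_s: 74.3
position: [0.7135, -0.0254, 0.2199]
tcp_rot: [[0.999, 0.054, -0.0], [0.054, -0.999, 0.0], [-0.0, -0.0, -1.0]]
force: [-3.1, 0.7, 6.6]
opening: 0.005
```

>>> send_rows([
  [[0, 0, -0.1, 0, 1], [0, 0, -0.1, 0, 1], [0, 0, -0.05, 0, 1], [0, 0, 0, 0, 1], [0, 0, 0, 0, 1]],
])

```text
time_s: 74.8
position: [0.7137, -0.0254, 0.2173]
tcp_rot: [[0.999, 0.054, 0.002], [0.054, -0.999, -0.001], [0.002, 0.001, -1.0]]
force: [-7.8, 1.8, 18.2]
opening: 0.001
```

```bash
python3 - <<'E'
from h import *
s=st()
c=snap('scene','s38');nets('scene',['spout','bowl'])
E
```

```text
t 74.8 p [ 0.7137 -0.0254  0.2173] jawdeg -86.9 F [-7.8  1.8 18.2] op 0.001 q [-11.  39.  69.  -0.  72.  76.]
scene spout [([0.636, -0.021, 0.177], 0.48)]
scene bowl [([0.596, -0.016, -0.002], 0.67)]
```

>>> send_rows([
  [[0, 0, -0.02, 0, 1], [0, 0, 0.3, 0, 1], [0, 0, 0.5, 0, 1], [0, 0, 0.7, 0, 1], [0, 0, 0.7, 0, 1], [-0.4, 0, 0, 0, -0.2], [-0.8, 0, 0, 0, -0.2], [-0.8, 0, 0, 0, -0.2], [-0.8, 0.02, 0, 0, -0.2], [-0.8, 0.02, 0, 0, -0.2], [-0.8, 0.02, 0, 0, -0.2], [-0.8, 0.02, 0, 0, -0.2], [-0.8, 0.02, 0, 0, -0.2], [-0.7, 0, 0, 0, -0.2], [-0.4, 0, -0.4, 0, -0.2], [0, 0, -0.8, 0, -0.2], [0, 0, -0.8, 0, -0.2], [0, 0, -0.8, 0, -0.2], [0, 0, 0, 0, -0.2]],
])

```text
time_s: 76.85
position: [0.4995, -0.0223, 0.1909]
tcp_rot: [[0.999, 0.054, -0.005], [0.054, -0.999, 0.001], [-0.005, -0.002, -1.0]]
force: [-0.3, -0.3, 0.3]
opening: 0.602
```

```bash
python3 - <<'E'
from h import *
s=st();c=snap('wrist','w39');nets('wrist',['bowl_grip'])
c=snap('scene','s39');nets('scene',['spout','bowl','pump_top'])
E
```

```text
t 76.85 p [ 0.4995 -0.0223  0.1909] jawdeg -86.9 F [-0.3 -0.3  0.3] op 0.602 q [-15.  25. 103.   0.  53.  72.]
wrist bowl_grip [([0.504, -0.02, 0.055], 0.93)]
scene spout [([0.634, -0.017, 0.19], 0.62), ([0.474, 0.348, 0.039], 0.58), ([0.716, -0.025, -0.002], 0.56)]
scene bowl [([0.712, 0.244, 0.001], 0.74), ([0.633, -0.018, 0.19], 0.72), ([0.593, -0.014, -0.003], 0.66)]
scene pump_top [([0.709, -0.025, 0.208], 0.75), ([0.474, 0.349, 0.039], 0.63), ([0.69, 0.357, -0.001], 0.46)]
```

View pics/w39.png

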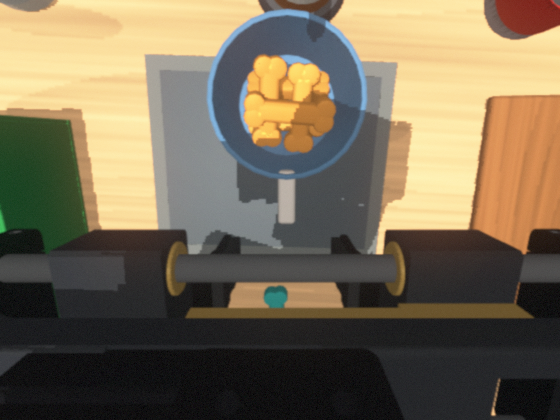

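View pics/s39.png

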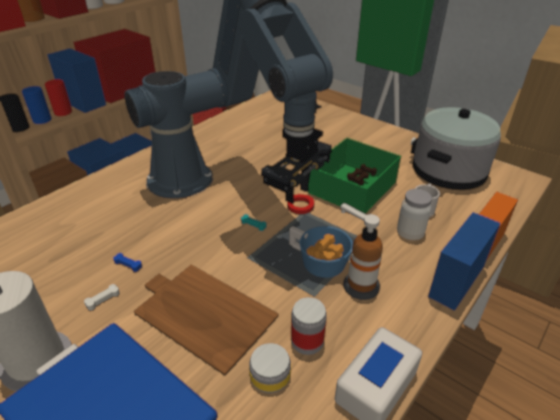

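>>> send_rows([
  [[0.22, 0, -0.6, 0, -0.2], [0, 0, -0.9, 0, -0.2], [0, 0, -0.9, 0, -0.2], [0, 0, -0.9, 0, -0.2], [0, 0, -0.8, 0, -0.2], [0, 0, -0.4, 0, -0.2], [0, 0, 0, 0, -0.2], [0, 0, 0, 0, 1], [0, 0, 0, 0, 1], [0, 0, 0, 0, 1], [0, 0, 0, 0, 1], [0, 0, 0, 0, 1], [0, 0, 0, 0, 1]],
])

```text
time_s: 78.45
position: [0.5076, -0.0226, 0.0584]
tcp_rot: [[0.999, 0.054, 0.001], [0.054, -0.999, -0.0], [0.001, 0.0, -1.0]]
force: [-1.6, 0.4, 1.6]
opening: 0.181
```

>>> send_rows([
  [[0, 0, 0.1, 0, 1], [-0.1, 0.02, 0, 0, 1], [-0.2, 0.02, 0, 0, 1], [-0.25, 0.02, 0, 0, 1], [-0.25, 0.02, 0, 0, 1], [-0.25, 0.02, 0, 0, 1], [-0.25, 0.02, 0, 0, 1], [-0.25, 0.02, 0, 0, 1], [-0.25, 0.02, 0, 0, 1], [-0.25, 0.02, 0, 0, 1], [-0.15, 0.02, 0, 0, 1], [-0.1, 0, 0, 0, 1], [0, 0, -0.1, 0, 1], [0, 0, -0.05, 0, 1], [0, 0, 0, 0, 1]],
])

```text
time_s: 79.95
position: [0.4374, -0.0165, 0.0576]
tcp_rot: [[0.999, 0.054, -0.001], [0.054, -0.999, -0.0], [-0.001, -0.0, -1.0]]
force: [-5.0, -0.3, 13.3]
opening: 0.18
```

```bash
python3 - <<'E'
from h import *
s=st()
c=snap('scene','s40');nets('scene',['bowl','mat'])
E
```

```text
t 79.95 p [ 0.4374 -0.0165  0.0576] jawdeg -86.9 F [-5.  -0.3 13.3] op 0.18 q [-17.  36. 117.  -0.  27.  70.]
scene bowl [([0.526, -0.01, 0.003], 0.6)]
scene mat [([0.524, -0.002, 0.001], 0.97)]
```

View pics/s40.png

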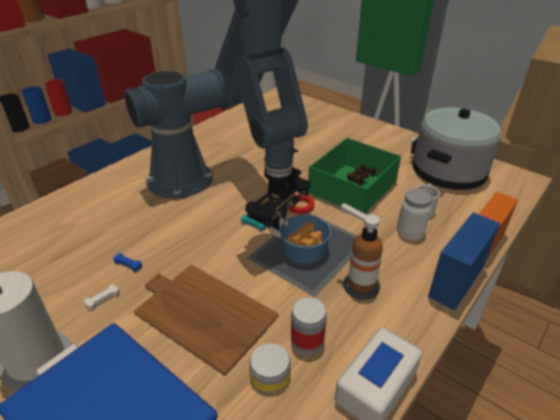

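Placed on the mat. I'll release it and retreat straight up, clear of the chew ring and the teal bone.

>>> send_rows([
  [[0, 0, 0.08, 0, -0.2], [0, 0, 0, 0, -0.2], [0, 0, 0, 0, -0.2], [0, 0, 0, 0, -0.2], [0, 0, 0.5, 0, -0.2], [0, 0, 0.9, 0, -0.2], [0, 0, 0.9, 0, -0.2], [0, 0, 0.9, 0, -0.2], [0, 0, 0.9, 0, -0.2], [0, -0.5, 0.6, 0, -0.2], [0, -0.9, 0.3, 0, -0.2], [0, -0.9, 0, 0, -0.2], [0, -0.9, 0, 0, -0.2], [0, -0.9, 0, 0, -0.2], [0, -0.9, 0, 0, -0.2], [0, -0.9, 0, 0, -0.2], [0, -0.5, 0, 0, -0.2], [0, 0, 0, 0, -0.2], [0, 0, 0, 0, -0.2]],
])

```text
time_s: 82.0
position: [0.4379, -0.2077, 0.2086]
tcp_rot: [[0.999, 0.053, -0.001], [0.053, -0.999, 0.001], [-0.001, -0.002, -1.0]]
force: [-0.4, 0.0, -1.0]
opening: 0.602
```

```bash
python3 - <<'E'
from h import *
s=st();c=snap('top','t41');nets('top',['bowl','bowl_rim','mat','jar','cup','tin','chew','oil','pump_top'])
cv2.imwrite('pics/t41c.png',cv2.resize(c['img'][100:280,110:430],None,fx=2.5,fy=2.5)[:600])
c=snap('scene','s41')
cv2.imwrite('pics/s41c.png',cv2.resize(c['img'][130:300,200:420],None,fx=3.5,fy=3.5)[:600])
E
```

```text
t 82.0 p [ 0.4379 -0.2077  0.2086] jawdeg -86.9 F [-0.4  0.  -1. ] op 0.602 q [-39.  22. 104.   0.  54.  48.]
top bowl [([0.527, -0.012, 0.002], 0.87), ([0.702, -0.356, -0.005], 0.68), ([0.437, -0.018, 0.055], 0.32)]
top bowl_rim [([0.524, -0.012, 0.071], 0.6)]
top mat []
top jar [([0.708, 0.249, 0.001], 0.73)]
top cup [([0.692, 0.356, -0.001], 0.84), ([0.638, -0.016, 0.194], 0.72)]
top tin [([0.711, -0.239, 0.003], 0.97), ([0.703, -0.36, -0.003], 0.91)]
top chew [([0.523, -0.028, 0.033], 0.68), ([0.459, 0.353, 0.018], 0.6), ([0.514, -0.014, 0.006], 0.54)]
top oil [([0.716, -0.026, 0.0], 0.95)]
top pump_top [([0.709, -0.021, 0.216], 0.77)]
```

View pics/t41c.png

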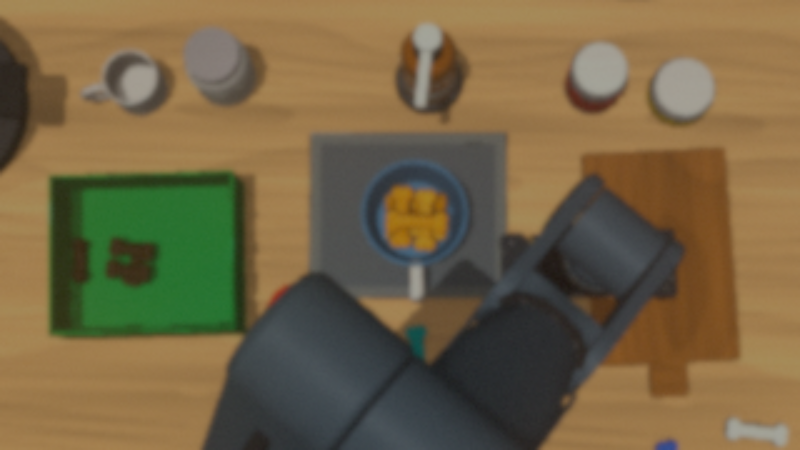

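View pics/s41c.png

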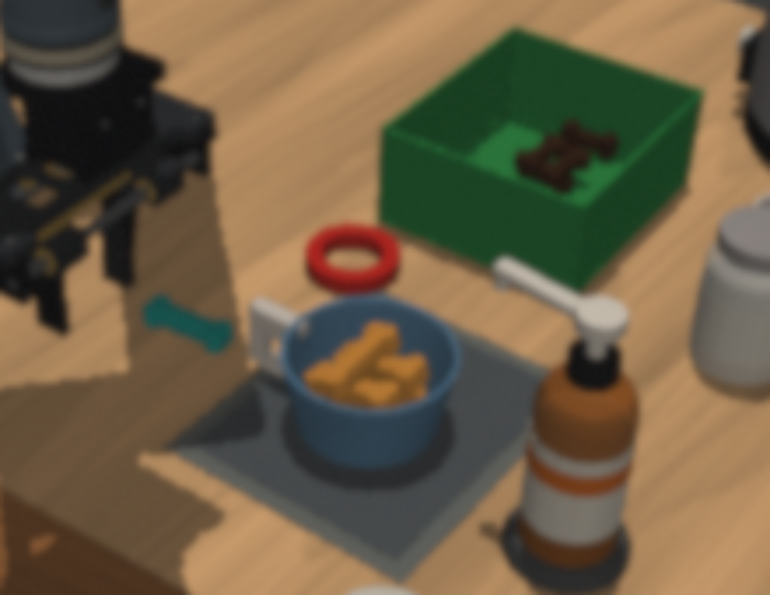

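```bash
python3 - <<'E'
from h import *
print(bot.hand_in()); st()
E
```

```text
the job is handed in; nothing more can be done
None
the job is handed in; nothing more can be done
```

The whole job was done in the order asked and handed in at about 82 s. My last pictures show nothing wrong.

- **Leftovers:** I lowered the bowl into the tub, lifted it by the end of its handle and used the tub's wall and floor to turn it past level. All four dark biscuits are in the tub. I then stood the bowl upright on the mat.
- **Fresh biscuits:** All five golden biscuits from the board are stacked in the bowl and the board is empty. The blue, white and teal look-alikes were left alone.
- **Pump:** The bowl stood about 117 mm from the bottle's axis while I pressed. The spout dropped about 14 mm, from 0.190 to 0.177 m, with 18 N at the stop. It was back at 0.19 m after I let go.
- **End state:** The bowl stands upright at about (0.526, -0.012), inside the mat. The jar, cup, both tins and the bottle read within about 4 mm of their starting places. The arm hid the chew ring from the top camera, but the scene picture shows it where it was.

Two readings disagreed or stood out:
- **Bowl shift:** Just after I released the empty bowl it was about 20 mm from where I put it down. Either it was knocked or it slipped on release; I measured it again and carried on.
- **Turning forces:** The wrist force reached about 33 N while I turned the bowl over in the tub, the highest reading I saw at the end of any move.

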